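# Put the vials away and ease the spring flap shut

### The arm

A 7-joint arm with a two-finger parallel gripper is mounted at the origin on the work surface; the furniture and walls round the work are solid. World frame = base frame: x ahead of the robot, y to its left, z up, the work surface at z = 0. Lengths are in m, angles in rad, forces in N, time in s.
With the tool pointing down it reaches from about 0.35 to 0.775 m from the base axis. Payload 3.1 kg.
Tool frame: the origin (TCP) lies at the very end of the fingers, on their centre line; the grasp point (between the pads) lies 19 mm behind it; z points along the fingers, y is the line along which they close (so a half turn about z gives the same grasp; the last joint's range is limited). The gripper opens to 85 mm and grips with 20 to 120 N. Pads are 22 mm wide; open, the fingers measure 114 mm over their backs; the gripper's body (76 mm by 85 mm) begins 54 mm behind the grasp point. The pads swing forward as they close: fully open they stand 13 mm farther back than shut.
Start: joints at [-0.042, 0.311, 0.014, 1.512, -0.004, 1.319, -0.027], TCP at [0.55, 0, 0.231] pointing down, gripper open.
Joint ranges: [-2.7, 2.7], [-0.3, 1.91], [-1.27, 1.3], [0.12, 2.57], [-1.44, 4.58], [0.2, 2.03], [-3.05, 3.05]. Speed limits (rad/s): [2.79, 2.79, 3.14, 3.14, 3.14, 3.14, 3.14].

### API

Orientations are given as a unit quaternion [x, y, z, w].
In Python, from bench import monitor, get_image, order gives the robot as it stands.
- The arm moves only by the tool arm_command, never from a script. Its argument "increments" is one flat list of numbers, 7 for each row, row after row: the opening, from -1 (shut) to 1 (fully open), so that 0 is half open, then the shift along the tool's x, y, z in m, then the turn, a rotation vector about the tool's x, y, z in degrees. A call has 1 to 8 rows; each row shifts and turns the commanded pose from where the row before left it, along the tool's axes as they then stand; what a row does not reach is not made up. A row lasts 1/12 s, in which the tool goes at most 41.7 mm and 7.16 degrees, less where a joint would pass 70% of its speed; a pose out of reach is approached as far as the arm can. A call with a gripper value outside its range is refused whole. The fingers move at their own pace and stop on an object; "newtons" is the grip in N (left out, the last holds). Time passes only in rows, so rows that do not move let the fingers close. It gives the time, the measured TCP pose, the force, the opening and the grip force at its end, in the units of the state.
- monitor.sense(): the state, without advancing time (a new reading comes with each control period).
- get_image(name): name is "scene" or "side" or "wrist"; returns a dict with "pixels" (384x512x3 uint8, red, green, blue), "depth" (384x512 float32, m along the optical axis (not along the pixel's ray), 0 where there is no reading), "vfov" (degrees; the focal length in pixels is half the picture's height over the tangent of half this angle, whatever the lens; pixels are square), "cx", "cy" (the principal point, pixels), "view" (4x4, takes a point from world to camera coordinates); the wrist camera has in their place "tool_from_camera" (4x4, takes a point from camera to tool coordinates, whose origin is the TCP and whose axes are the flange's). Camera axes: x right, y down, z forward; pixel columns grow to the right and rows downward; lengths in m; the calibration is good to about 2 mm. A picture is of the moment at which its call begins: read the wrist's pose just before it.
- order.job_done(): hands the job in; it is judged then, once.
The state is a dict: "clock": time; "q": joint angles; "qd": joint speeds; "joint_efforts": joint torques, N m; "tcp_pos": TCP position; "tool_rot": TCP orientation; "force": force on the tool from outside, world axes, zero at the start; "moment": the same for the moment, N m; "grip_width": finger opening in m; "grasp_force": force on a finger pad.
Only numpy, scipy, OpenCV 4.12 (cv2) and the standard library are available. Lean on these libraries where they do the work, as an engineer would, in place of code of your own. Each camera call takes 0.05 s, during which the arm holds its last target. There are 200 camera calls.

### The job

Open the white vial box, lean its flap right back so that it stays, and move every vial from the two white carriers into free pockets of the box, standing upright and one to a pocket. Stack the two emptied carriers squarely one on the other, flat in the shallow steel tray. Finish with the flap fully shut, and never let it slam: hold it back against its spring all the way down; leave the lidded pot and the bench timer where they are.

Things in the scene. Friction and masses are not known exactly. Their poses are not given: they have to be found in the camera images.
- store: white open-topped vial box, fixed, 154 mm along its x, 146 mm along its y, 70 mm high, walls and floor 4 mm; origin at the centre of its underside, z up. A grey insert inside has two rows of three pockets; some already hold vials
- pockets (a point): centre of the box's floor (top of floor, 4 mm above the bench), axes as the box's. Six square pockets 34 mm wide, 16 mm deep, vials stand on the floor; pocket centres (x, y) from here in mm: (-31,-48) (-31,-8) (-31,32) (31,-48) (31,-8) (31,32). Across x each vial has 30 mm of free room on both sides above the insert; along y neighbours stand 13 mm apart
- flap (a joint): clear spring flap over the box, rad: 0 shut flat on the rim, grows as it opens up and back toward the box's +y, 1.57 upright, stop at 2.15. Spring and its 0.3 kg weight pull it shut, about 1.5 N at the bar when nearly shut; let go below about 1.9 it slams, leaned back past 2.05 it stays by itself
- flap_hinge (a point): middle of the flap's hinge line, which runs along the box's x axis, at box frame (0, 76, 70) mm; axes as the box's
- flap_bar (a point): middle of the flap's pull bar, a round steel bar 10 mm thick, 110 mm long, parallel to the hinge and 189 mm from it, in the hinge's plane when shut (70 mm above the bench, 40 mm clear in front of the flap's free edge and held by a 8 mm rod at each end); it moves with the flap and may turn between the fingers
- steel_tray: shallow fixed pressed-steel tray, 117 mm along its x, 261 mm along its y, rim 18 mm high, inside 100 x 244 mm, floor top 2 mm above the bench; origin at the centre of its underside
- tray_a_mid (a point): white plastic vial carrier, loose block 46 mm along its x, 126 mm along its y, 24 mm high, about 0.1 kg, flat top and underside, three pockets 34 mm wide and 20 mm deep (floor 4 mm up) at y = -40, 0, 40 mm; this point is its centre, 12 mm above its underside. May hold up to three vials or none
- tray_b_mid (a point): white plastic vial carrier, loose block 46 mm along its x, 126 mm along its y, 24 mm high, about 0.1 kg, flat top and underside, three pockets 34 mm wide and 20 mm deep (floor 4 mm up) at y = -40, 0, 40 mm; this point is its centre, 12 mm above its underside. May hold up to three vials or none
- vial_1_mid (a point): screw-capped glass vial, 27 mm diameter, 58 mm tall, body straight to 48 mm above its base, cap 23 mm diameter above; this point is its centre, 29 mm above its base, z along its axis (in a pocket it may lean some 6 degrees). Absent in some starts. Starts in a carrier.
- vial_2_mid (a point): screw-capped glass vial, 27 mm diameter, 58 mm tall, body straight to 48 mm above its base, cap 23 mm diameter above; this point is its centre, 29 mm above its base, z along its axis (in a pocket it may lean some 6 degrees). Absent in some starts. Starts in a carrier.
- vial_3_mid (a point): screw-capped glass vial, 27 mm diameter, 58 mm tall, body straight to 48 mm above its base, cap 23 mm diameter above; this point is its centre, 29 mm above its base, z along its axis (in a pocket it may lean some 6 degrees). Absent in some starts. Starts in a carrier.
- vial_4_mid (a point): screw-capped glass vial, 27 mm diameter, 58 mm tall, body straight to 48 mm above its base, cap 23 mm diameter above; this point is its centre, 29 mm above its base, z along its axis (in a pocket it may lean some 6 degrees). Absent in some starts. Starts in a carrier.
- vial_5_mid (a point): screw-capped glass vial, 27 mm diameter, 58 mm tall, body straight to 48 mm above its base, cap 23 mm diameter above; this point is its centre, 29 mm above its base, z along its axis (in a pocket it may lean some 6 degrees). Absent in some starts. Starts in a carrier.
- vial_6_mid (a point): screw-capped glass vial, 27 mm diameter, 58 mm tall, body straight to 48 mm above its base, cap 23 mm diameter above; this point is its centre, 29 mm above its base, z along its axis (in a pocket it may lean some 6 degrees). Absent in some starts. Starts in a pocket of the white box and may stay there.
- vial_7_mid (a point): screw-capped glass vial, 27 mm diameter, 58 mm tall, body straight to 48 mm above its base, cap 23 mm diameter above; this point is its centre, 29 mm above its base, z along its axis (in a pocket it may lean some 6 degrees). Absent in some starts. Starts in a pocket of the white box and may stay there.
- vial_8_mid (a point): screw-capped glass vial, 27 mm diameter, 58 mm tall, body straight to 48 mm above its base, cap 23 mm diameter above; this point is its centre, 29 mm above its base, z along its axis (in a pocket it may lean some 6 degrees). Absent in some starts. Starts in a pocket of the white box and may stay there.
- pot: sample pot with a lid, 47 mm across, 66 mm tall; beyond the hinge side of the box, not part of the job; origin under its centre
- timer: bench timer, 62 x 64 x 18 mm; beyond the hinge side of the box, not part of the job; origin under its centre

How it is judged:
On the way:
1. the flap is leaned right back (past 1.9 rad) (value of joint flap above 1.9 rad), for 0.2 s.
At the end, for the whole second after the job is handed in: every vial that is present stands upright (within 0.35 rad) on the floor of a pocket of the white box; one carrier lies flat in the steel tray and the other flat on top of it, centres within 18 mm and sides parallel within 0.2 rad; the flap is shut (below 0.04 rad) (value of joint flap below 0.04 rad and x of vial_1_mid in the frame of store between -0.06 and 0.06 m and y of vial_1_mid in the frame of store between -0.07 and 0.06 m and z of each of vial_1_mid, vial_2_mid, vial_3_mid, vial_4_mid, vial_5_mid, vial_6_mid, vial_7_mid, vial_8_mid in the frame of store below 0.04 m and angle between each of vial_1_mid, vial_2_mid, vial_3_mid, vial_4_mid, vial_5_mid, vial_6_mid, vial_7_mid, vial_8_mid's own z axis and vertical below 0.35 rad and x of vial_2_mid in the frame of store between -0.06 and 0.06 m and y of vial_2_mid in the frame of store between -0.07 and 0.06 m and x of vial_3_mid in the frame of store between -0.06 and 0.06 m and y of vial_3_mid in the frame of store between -0.07 and 0.06 m and x of vial_4_mid in the frame of store between -0.06 and 0.06 m and y of vial_4_mid in the frame of store between -0.07 and 0.06 m and x of vial_5_mid in the frame of store between -0.06 and 0.06 m and y of vial_5_mid in the frame of store between -0.07 and 0.06 m and x of vial_6_mid in the frame of store between -0.06 and 0.06 m and y of vial_6_mid in the frame of store between -0.07 and 0.06 m and x of vial_7_mid in the frame of store between -0.06 and 0.06 m and y of vial_7_mid in the frame of store between -0.07 and 0.06 m and x of vial_8_mid in the frame of store between -0.06 and 0.06 m and y of vial_8_mid in the frame of store between -0.07 and 0.06 m and ((x of tray_a_mid in the frame of steel_tray between -0.045 and 0.045 m and y of tray_a_mid in the frame of steel_tray between -0.1 and 0.1 m and z of tray_a_mid in the frame of steel_tray below 0.019 m and angle between each of tray_a_mid, tray_b_mid's own z axis and vertical below 0.06 rad and z of tray_b_mid in the frame of tray_a_mid between 0.02 and 0.028 m and horizontal distance between tray_b_mid and tray_a_mid below 0.018 m and angle between the y axis of tray_b_mid and the y axis of tray_a_mid, either way round below 0.2 rad) or (x of tray_b_mid in the frame of steel_tray between -0.045 and 0.045 m and y of tray_b_mid in the frame of steel_tray between -0.1 and 0.1 m and z of tray_b_mid in the frame of steel_tray below 0.019 m and angle between each of tray_b_mid, tray_a_mid's own z axis and vertical below 0.06 rad and z of tray_a_mid in the frame of tray_b_mid between 0.02 and 0.028 m and horizontal distance between tray_a_mid and tray_b_mid below 0.018 m and angle between the y axis of tray_a_mid and the y axis of tray_b_mid, either way round below 0.2 rad))); the robot touches nothing.
It fails at once if the flap slams: it closes faster than 1.6 rad/s (velocity of joint flap below -1.6 rad/s).
It fails at once if the pot or the timer is moved by more than 30 mm (distance of any of pot, timer from where it was at the start of the episode above 0.03 m).
Of vial_1, vial_2, vial_3, vial_4, vial_5 only 2 to 4 are there at a start; the rules pass over those that are not, and their reading is None.
Of vial_6, vial_7, vial_8 only 1 to 2 are there at a start; the rules pass over those that are not, and their reading is None.
At some moment in a run one of tray_a, tray_b may be knocked a few centimetres aside while the robot is not near it.
It also fails if it takes over 210 s, if anything falls off the work surface, if the arm or the gripper's body presses on something with over 40 N, if the wrist force passes 120 N, or if a joint passes its speed limit or range.

## Working session

There is one attempt and no reset: what is moved stays moved. The work goes in short steps, Python scripts to look and compute and a tool call to move; the robot and the scene stay as the last step left them, time stands still between calls to the robot, and variables do not carry over. Pictures are saved under pics/ and viewed, at most 14 in all, crops included, and the job is handed in when it is done.

Besides the shell and the picture viewer there is one more tool, called after ">>>" as name(argument=value, ...) on one line, values as JSON. arm_command: Moves the arm, as the interface text tells. Its arguments: {"type":"object","properties":{"increments":{"type":"array","items":{"type":"number"}},"newtons":{"type":"number"}},"required":["increments"]}

```bash
mkdir -p pics; ls
cat > h.py <<'E'
import numpy as np, cv2
from bench import monitor, get_image, order
from scipy.spatial.transform import Rotation as R
def cam(n):
    s=monitor.sense(); im=get_image(n)
    f=192/np.tan(np.radians(im['vfov'])/2)
    if n=='wrist':
        T=np.eye(4);T[:3,:3]=R.from_quat(s['tool_rot']).as_matrix();T[:3,3]=s['tcp_pos']
        W=T@im['tool_from_camera']
    else: W=np.linalg.inv(im['view'])
    im.update(f=f,W=W); return im
def cloud(im):
    v,u=np.mgrid[:384,:512]; d=im['depth']
    P=np.stack([(u-im['cx'])/im['f']*d,(v-im['cy'])/im['f']*d,d],-1)
    return P@im['W'][:3,:3].T+im['W'][:3,3]
def ray(im,u,v,z):
    d=im['W'][:3,:3]@np.array([(u-im['cx'])/im['f'],(v-im['cy'])/im['f'],1]);o=im['W'][:3,3]
    return o+d*(z-o[2])/d[2]
def save(im,n): cv2.imwrite('pics/'+n,im['pixels'][:,:,::-1])
E
python3 - <<'E'
from h import *
import pickle
s=monitor.sense();print(s)
a=cam('scene');b=cam('side')
pickle.dump((a,b),open('ab.pkl','wb'))
big=np.vstack([a['pixels'],b['pixels']])[:,:,::-1]
save(a,'a.png');save(b,'b.png')
print(a['W'],b['W'],a['f'],b['f'])
E
```

```text
pics
{'clock': 0.0, 'q': array([-0.04171526,  0.31175495,  0.01398364,  1.5130674 , -0.00439875,
        1.3191685 , -0.0271934 ]), 'qd': array([ 1.12237383e-03,  4.41951242e-04, -1.34632161e-03, -2.59307996e-05,
        9.82751357e-04,  3.55425196e-04,  1.63012860e-03]), 'joint_efforts': array([-8.45983850e-04, -3.79911804e+01,  1.45537080e-01, -2.30588043e+01,
        1.22032766e-02,  1.37352623e-02,  4.05736500e-06]), 'tcp_pos': array([5.49275847e-01, 2.42380887e-05, 2.30200787e-01]), 'tool_rot': array([ 0.7070685 ,  0.70714407, -0.00087026, -0.00080243]), 'force': array([-0.18901403, -0.82700145,  0.85787845]), 'moment': array([ 0.0192604 , -0.00596833,  0.0315614 ]), 'grasp_force': 0.0, 'grip_width': 0.08556422405052153}
[[ 0.62307734 -0.29061404  0.72616672 -0.33820224]
 [-0.78212879 -0.239821    0.57511776 -0.641297  ]
 [ 0.00701273 -0.92629875 -0.37672464  0.52034573]
 [ 0.          0.          0.          1.        ]] [[ 0.97837396 -0.10972239  0.17534367  0.26538709]
 [-0.20603276 -0.59195346  0.77919291 -0.78456446]
 [ 0.01830039 -0.79846859 -0.60175826  0.72245873]
 [ 0.          0.          0.          1.        ]] 439.769481262658 397.0318595082388
```

View pics/a.png

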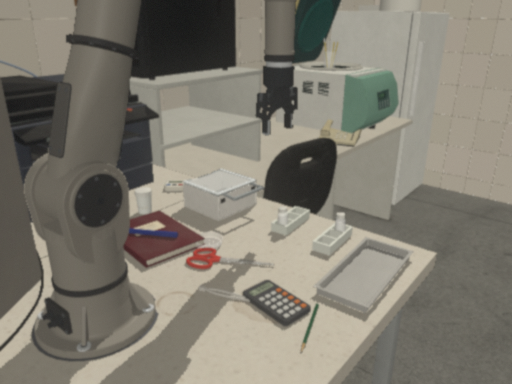

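View pics/b.png

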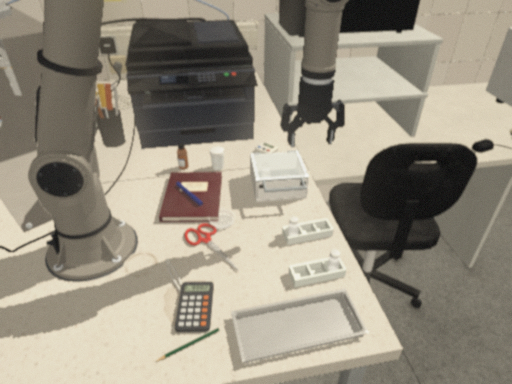

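Scene/side views: the box is at side (280,175) with its bar at (285,195). The carriers are at side (309,231), with a vial at (293,225), and (318,268), with a vial at (334,258). The steel tray is at (298,327), the pot at (217,158) and the timer at (265,148).

Run:
```python
from h import *
import pickle
a,b=pickle.load(open('ab.pkl','rb'))
for n,im in(('a',a),('b',b)):
    P=cloud(im); ok=im['depth']>0
    m=ok&(P[...,0]>.3)&(P[...,0]<.95)&(abs(P[...,1])<.6)&(P[...,2]<.16)
    px=im['pixels'].astype(int)
    for lo,hi in((.012,.03),(.015,.034),(.06,.082)):
        k=(m&(P[...,2]>lo)&(P[...,2]<hi)).astype(np.uint8)
        c,l,st,_=cv2.connectedComponentsWithStats(k)
        for i in range(1,c):
            if st[i,4]<60: continue
            Q=P[l==i]; r=cv2.minAreaRect((Q[:,:2]*1000).astype(np.float32))
            print(n,lo,st[i],np.round(r[0],0),np.round(r[1],0),round(r[2],1),Q[:,2].max().round(3),px[l==i].mean(0).round())
# ray picks in side
for nm,u,v,z in(('pot',217,158,.03),('timer',265,148,.018),('boxTL',250,155,.07),('boxTR',303,152,.07),('boxBL',256,178,.07),('boxBR',307,178,.07)):
    print(nm,ray(b,u,v,z).round(3))
```

```text
a 0.012 [270 159  27   9 120] [909. 232.] [32. 95.] 63.9 0.03 [49. 48. 44.]
a 0.012 [128 178  26  13 126] [443. 448.] [99. 14.] 0.1 0.03 [80. 79. 76.]
a 0.012 [164 180  20   9 139] [523. 385.] [70. 58.] 41.0 0.022 [166. 160. 145.]
a 0.012 [184 196  73  21 420] [477. 140.] [111. 209.] 43.4 0.03 [157. 152. 141.]
a 0.012 [137 202  15   9  84] [339. 299.] [20. 38.] 53.4 0.029 [165. 163. 152.]
a 0.012 [271 206  39  26 414] [543. -54.] [129.  49.] 5.0 0.03 [168. 168. 154.]
a 0.012 [143 211  80  33 570] [327. 134.] [ 62. 259.] 3.5 0.022 [113.  82.  78.]
a 0.012 [313 224  40  28 508] [ 526. -191.] [131.  47.] 3.5 0.03 [173. 172. 159.]
a 0.012 [313 237 101  72 815] [ 443. -319.] [264. 116.] 2.6 0.021 [155. 151. 140.]
a 0.015 [271 158  26   9 120] [908. 227.] [32. 94.] 55.9 0.034 [49. 48. 44.]
a 0.015 [128 177  26  14 146] [443. 448.] [99. 14.] 0.1 0.034 [72. 71. 70.]
a 0.015 [165 180  19   8 105] [522. 383.] [65. 55.] 41.9 0.022 [165. 159. 145.]
a 0.015 [184 194  73  22 444] [477. 140.] [110. 209.] 43.1 0.034 [157. 152. 142.]
a 0.015 [137 201  15   9  89] [339. 298.] [20. 39.] 53.4 0.034 [166
[... 1810 characters left out ...]
6 652] [ 527. -190.] [127.  51.] 4.2 0.033 [213. 210. 193.]
b 0.015 [ 231  288  138   74 1220] [ 445. -319.] [261. 119.] 2.5 0.024 [199. 192. 177.]
b 0.06 [198 122  56  11 361] [397. 451.] [193.  21.] 1.7 0.082 [72. 70. 67.]
b 0.06 [389 143  18  10 117] [928. 222.] [42. 46.] 82.3 0.079 [57. 54. 49.]
b 0.06 [210 146  15  10 124] [350. 308.] [49. 44.] 83.3 0.072 [224. 219. 204.]
b 0.06 [ 250  150   59   42 1817] [517. 158.] [203. 154.] 86.5 0.082 [212. 209. 197.]
b 0.06 [330 249  10   8  64] [ 567. -185.] [21. 21.] 84.9 0.066 [228. 223. 208.]
pot [0.35  0.321 0.03 ]
timer [0.521 0.375 0.018]
boxTL [0.448 0.256 0.07 ]
boxTR [0.616 0.244 0.07 ]
boxBL [0.443 0.13  0.07 ]
boxBR [0.587 0.104 0.07 ]
```

Run:
```python
from h import *
w=cam('wrist');save(w,'w0.png');P=cloud(w)
print(w['tool_from_camera'].round(3),w['f'])
for v,u in((192,256),(20,20),(20,490),(370,20),(370,490)):print(P[v,u].round(3))
```

```text
[[ 0.    -0.954 -0.3    0.075]
 [ 1.     0.    -0.    -0.001]
 [ 0.    -0.3    0.954 -0.143]
 [ 0.     0.     0.     1.   ]] 307.30208096265693
[ 0.547 -0.034  0.024]
[0.305 0.15  0.02 ]
[ 1.018  0.222 -0.324]
[0.489 0.009 0.313]
[0.609 0.007 0.311]
```

View pics/w0.png

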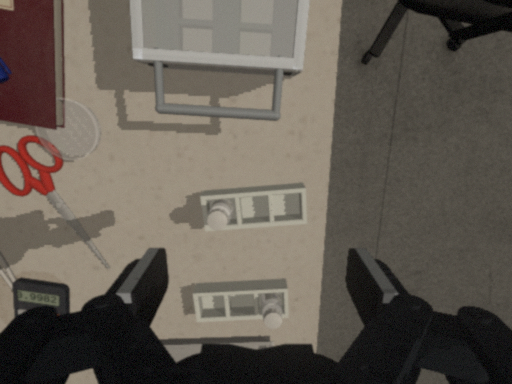

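The wrist view shows the bar from (160,108) to (277,115). There is one vial per carrier: A has it at its left end (219,212) and B at its right end (271,312). The clear flap hides some of the box, whose front edge is at (135..303, 55..68).

Run:
```python
from h import *
w=cam('wrist');P=cloud(w)
p=ray(w,160,108,.07);q=ray(w,277,115,.07);print('bar',p.round(4),q.round(4),(p+q)/2,np.degrees(np.arctan2(*(q-p)[1::-1])))
p=ray(w,135,58,.07);q=ray(w,302,70,.07);print('edge',p.round(4),q.round(4))
k=((P[...,2]>.015)&(P[...,2]<.03)&(P[...,1]<0)&(P[...,1]>-.24)&(P[...,0]>.4)&(P[...,0]<.63)).astype(np.uint8)
c,l,st,_=cv2.connectedComponentsWithStats(k)
for i in range(1,c):
    if st[i,4]>200:
        r=cv2.minAreaRect((P[l==i][:,:2]*1000).astype(np.float32));print(st[i],r)
k=((P[...,2]>.055)&(P[...,2]<.07)&(P[...,1]<0)&(P[...,1]>-.24)&(P[...,0]>.4)&(P[...,0]<.63)).astype(np.uint8)
c,l,st,_=cv2.connectedComponentsWithStats(k)
for i in range(1,c):
    if st[i,4]>40: Q=P[l==i];print('cap',st[i],Q.mean(0),Q[:,2].max())
k=(P[...,2]>.062)&(P[...,2]<.08)&(P[...,1]>.03)&(P[...,1]<.075);Q=P[k];print(len(Q),Q[:,0].min(),Q[:,0].max(),Q[:,1].mean(),Q[:,2].mean())
```

```text
bar [0.456  0.0644 0.07  ] [0.5677 0.058  0.07  ] [0.51187099 0.0612076  0.07      ] -3.2949190577630034
edge [0.4374 0.1083 0.07  ] [0.5899 0.0982 0.07  ]
[ 200  186  107   45 1949] ((544.4168701171875, -55.889930725097656), (125.93690490722656, 46.840213775634766), 4.758254528045654)
[ 192  284   96   38 1768] ((526.4935302734375, -192.8683624267578), (126.4201431274414, 48.20291519165039), 3.869931697845459)
cap [207 208  21  21 340] [ 0.50452598 -0.05235714  0.0612689 ] 0.06484259420609828
cap [263 309  19  19 285] [ 0.56741795 -0.18346442  0.06096234] 0.06408141596680056
1490 0.45172449907421575 0.5702436987391385 0.06253162200697746 0.07362572728021903
```

>>> arm_command(increments=[-0.1,0,0,0,0,0,6.7,-0.1,0,0,0,0,0,6.7,-0.1,0,0,0,0,0,6.7,-0.1,0,0,0,0,0,6.7,-0.1,0,0,0,0,0,6.7,-0.1,0,0,0,0,0,6.7,-0.1,0,0,0,0,0,6.7,-0.1,0,0,0,0,0,6.7], newtons=40)

```text
clock: 0.87
tcp_pos: [0.5498, 0.0001, 0.231]
tool_rot: [0.951, 0.31, -0.0, -0.0]
force: [0.4, -0.4, -0.3]
grip_width: 0.0381
grasp_force: 0.0
```

>>> arm_command(increments=[-0.1,0,0,0,0,0,6.65,-0.1,0,0,0,0,0,6.65,-0.1,0,0,0,0,0,6.65,-0.1,0,0,0,0,0,6.65,-0.1,0,0,0,0,0,6.65,-0.1,0,0,0,0,0,6.65,-0.1,-0.02,-0.03,0.02,0,0,0,-0.1,-0.02,-0.03,0.03,0,0,0])

```text
clock: 1.53
tcp_pos: [0.518, 0.0579, 0.1864]
tool_rot: [0.999, -0.033, 0.003, -0.0]
force: [-0.0, 0.8, -0.2]
grip_width: 0.0381
grasp_force: 0.0
```

>>> arm_command(increments=[-0.1,0,0,0.03,0,0,0,-0.1,0,0,0.03,0,0,0,-0.1,0,0,0,0,0,0,-0.1,0,0,0,0,0,0])

```text
clock: 1.87
tcp_pos: [0.5143, 0.0586, 0.1235]
tool_rot: [1.0, -0.031, -0.002, 0.001]
force: [0.6, 0.0, 0.9]
grip_width: 0.0383
grasp_force: 0.0
```

>>> arm_command(increments=[-0.1,-0.002,-0.003,0.025,0,0,0,-0.1,0,0,0.025,0,0,0,-0.1,0,0,0.021,0,0,0,-0.1,0,0,0,0,0,0,-1,0,0,0,0,0,0,-1,0,0,0,0,0,0,-1,0,0,0,0,0,0,-1,0,0,0,0,0,0])

```text
clock: 2.53
tcp_pos: [0.5165, 0.0624, 0.0559]
tool_rot: [1.0, -0.031, 0.003, -0.001]
force: [2.1, 0.3, 0.7]
grip_width: 0.0082
grasp_force: 39.0
```

>>> arm_command(increments=[-1,0,0,0,0,0,0,-1,0,0,0,0,0,0])

```text
clock: 2.7
tcp_pos: [0.5165, 0.0623, 0.0553]
tool_rot: [1.0, -0.03, 0.003, -0.0]
force: [3.7, 0.7, 2.7]
grip_width: 0.0087
grasp_force: 39.1
```

```bash
python3 -c "
import numpy as np
t=np.arange(0,2.121,2.12/24);c=np.round(189*np.cos(t));s=np.round(189*np.sin(t))
for i in range(24): print((c[i+1]-c[i]), -(s[i+1]-s[i]), end=' | ' if i%8<7 else '\n')
"
```

```text
-1.0 -17.0 | -2.0 -16.0 | -4.0 -17.0 | -5.0 -15.0 | -6.0 -16.0 | -8.0 -15.0 | -9.0 -14.0 | -10.0 -13.0
-12.0 -12.0 | -12.0 -11.0 | -13.0 -10.0 | -15.0 -9.0 | -15.0 -7.0 | -15.0 -7.0 | -16.0 -4.0 | -16.0 -4.0
-17.0 -2.0 | -17.0 -0.0 | -16.0 1.0 | -17.0 3.0 | -16.0 4.0 | -16.0 5.0 | -15.0 7.0 | -15.0 8.0
```

>>> arm_command(increments=[-1,0,-0.001,-0.017,0,0,0,-1,0,-0.002,-0.016,0,0,0,-1,0,-0.004,-0.017,0,0,0,-1,0,-0.005,-0.015,0,0,0,-1,0,-0.006,-0.016,0,0,0,-1,0,-0.008,-0.015,0,0,0,-1,0,-0.009,-0.014,0,0,0,-1,0,-0.01,-0.013,0,0,0])

```text
clock: 3.37
tcp_pos: [0.5188, 0.1034, 0.1779]
tool_rot: [0.999, -0.032, 0.002, 0.002]
force: [5.0, -5.3, -0.9]
grip_width: 0.0082
grasp_force: 39.0
```

>>> arm_command(increments=[-1,0,-0.012,-0.012,0,0,0,-1,0,-0.012,-0.011,0,0,0,-1,0,-0.013,-0.01,0,0,0,-1,0,-0.015,-0.009,0,0,0,-1,0,-0.015,-0.007,0,0,0,-1,0,-0.015,-0.007,0,0,0,-1,0,-0.016,-0.004,0,0,0,-1,0,-0.016,-0.004,0,0,0])

```text
clock: 4.03
tcp_pos: [0.5258, 0.2162, 0.2452]
tool_rot: [0.999, -0.033, 0.003, 0.002]
force: [-0.8, -4.9, 11.0]
grip_width: 0.0087
grasp_force: 41.9
```

>>> arm_command(increments=[-1,0,-0.017,-0.002,0,0,0,-1,0,-0.017,0,0,0,0,-1,0,-0.016,0.001,0,0,0,-1,0,-0.017,0.003,0,0,0,-1,0,-0.016,0.004,0,0,0,-1,0,-0.016,0.005,0,0,0,-1,0,-0.015,0.007,0,0,0,-1,0,-0.015,0.008,0,0,0])

```text
clock: 4.7
tcp_pos: [0.5338, 0.3498, 0.2169]
tool_rot: [1.0, -0.031, 0.003, -0.001]
force: [3.5, 0.0, 3.6]
grip_width: 0.0079
grasp_force: 44.7
```

>>> arm_command(increments=[-1,0,0,0,0,0,0,-1,0,0,0,0,0,0,-1,0,0,0,0,0,0])

```text
clock: 4.95
tcp_pos: [0.5338, 0.3505, 0.2164]
tool_rot: [1.0, -0.031, 0.003, -0.002]
force: [4.4, 2.9, 4.6]
grip_width: 0.0081
grasp_force: 44.8
```

>>> arm_command(increments=[-0.2,0,0,0,0,0,0,-0.2,0,0,0,0,0,0,-0.2,0,0,0,0,0,0,-0.2,0,0,0,0,0,0,-0.2,0,0,-0.02,0,0,0,-0.2,0,0,-0.03,0,0,0,-0.2,0,0,-0.03,0,0,0,-0.2,0,0,0,0,0,0])

```text
clock: 5.62
tcp_pos: [0.5334, 0.3507, 0.3013]
tool_rot: [1.0, -0.03, 0.004, -0.003]
force: [1.0, 0.9, 1.1]
grip_width: 0.0343
grasp_force: 0.0
```

Run:
```python
from h import *
b=cam('side');P=cloud(b);m=(P[...,0]>.45)&(P[...,0]<.6)&(P[...,1]>.28)&(P[...,1]<.4)&(P[...,2]>.1)&(P[...,2]<.26)
print(m.sum()); save(b,'b1.png')
c=b['pixels'][60:280,180:400];cv2.imwrite('pics/b1c.png',cv2.resize(c,None,fx=2.6,fy=2.6)[:,:,::-1])
print(monitor.sense()['q'].round(2))
```

```text
1745
[-0.69  0.48  0.13  1.12 -0.06  1.55 -2.2 ]
```

View pics/b1c.png

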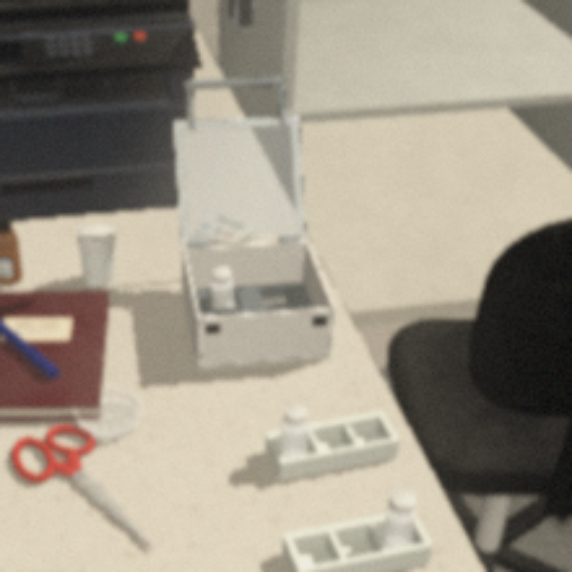

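>>> arm_command(increments=[-0.1,0,0.035,0,0,0,0,-0.1,0,0.035,0,0,0,0,-0.1,0,0.035,0,0,0,0,-0.1,0,0.035,0,0,0,0,-0.1,0,0.035,0,0,0,0,-0.1,0,0.035,0,0,0,0,-0.1,0,0.035,0,0,0,0,-0.1,0,0,0,0,0,-7])

```text
clock: 6.33
tcp_pos: [0.5157, 0.0938, 0.2938]
tool_rot: [1.0, 0.024, -0.001, 0.004]
force: [0.6, -1.1, 0.4]
grip_width: 0.0384
grasp_force: 0.0
```

>>> arm_command(increments=[-0.1,0,0,0,0,0,-7,-0.1,0,0,0,0,0,-7,-0.1,0,0,0,0,0,-7,-0.1,0,0,0,0,0,-7,-0.1,0,0,0,0,0,-7,-0.1,0,0,0,0,0,-7,-0.1,0,0,0,0,0,-7,-0.1,0,0,0,0,0,-7])

```text
clock: 7.0
tcp_pos: [0.5153, 0.1047, 0.293]
tool_rot: [0.867, 0.499, -0.002, -0.001]
force: [-0.4, 0.0, 0.8]
grip_width: 0.0385
grasp_force: 0.0
```

>>> arm_command(increments=[-0.1,0,0,0,0,0,-7,-0.1,0,0,0,0,0,-7,-0.1,0,0,0,0,0,-7,-0.1,0,0,0,0,0,-6,-0.1,0,0,0,0,0,0])

```text
clock: 7.42
tcp_pos: [0.5154, 0.1047, 0.2931]
tool_rot: [0.728, 0.686, -0.001, -0.001]
force: [-0.5, 0.1, -0.7]
grip_width: 0.0385
grasp_force: 0.0
```

Run:
```python
from h import *
w=cam('wrist');save(w,'w1.png')
import pickle;pickle.dump(w,open('w1.pkl','wb'));s=monitor.sense();print(s['tcp_pos'],s['q'].round(2))
```

```text
[0.51559583 0.10470923 0.29328516] [-0.25  0.24  0.03  1.46 -0.01  1.45 -0.29]
```

View pics/w1.png

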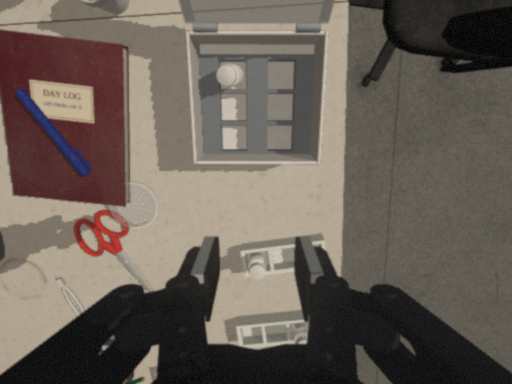

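The box is open. One vial stands in the far-left pocket (230,75). The other five pockets, at (280,75), (280,107), (280,137), (233,107) and (233,137), are empty. Vial A is at (256,266).

Run:
```python
from h import *
import pickle
w=pickle.load(open('w1.pkl','rb'));P=cloud(w);s=monitor.sense()
print(np.degrees(R.from_quat(s['tool_rot']).as_euler('xyz')))
k=((P[...,2]<.01)&(P[...,0]>.45)&(P[...,0]<.6)&(P[...,1]>.11)&(P[...,1]<.25)).astype(np.uint8)
c,l,st,ce=cv2.connectedComponentsWithStats(k)
for i in range(1,c):
    if st[i,4]>50: print(st[i],P[l==i].mean(0).round(4), ray(w,*ce[i],.012).round(4))
k=((P[...,2]>.064)&(P[...,2]<.074)&(P[...,0]>.41)&(P[...,0]<.63)&(P[...,1]>.08)&(P[...,1]<.25)).astype(np.uint8)
r=cv2.minAreaRect((P[k>0][:,:2]*1000).astype(np.float32));print(r)
k=((P[...,2]>.055)&(P[...,2]<.07)&(P[...,1]<-.03)&(P[...,1]>-.08)&(P[...,0]>.47)&(P[...,0]<.54));Q=P[k];print(len(Q),Q.mean(0),Q[:,:2].min(0),Q[:,:2].max(0))
yaw=np.radians(-3.5)
M=np.array([[np.cos(yaw),-np.sin(yaw)],[np.sin(yaw),np.cos(yaw)]])
for p in((-31,-48),(-31,-8),(-31,32),(31,-48),(31,-8),(31,32)):print(p,np.array([519,175])+M@p)
```

```text
[-1.79828374e+02  4.31936352e-02  8.63817641e+01]
[ 201   44  114   10 1124] [0.5226 0.2378 0.0045] [0.5226 0.2368 0.012 ]
[219  61  27  28 253] [0.4934 0.208  0.0047] [0.4938 0.2076 0.012 ]
[268  61  26  28 724] [0.5508 0.2048 0.0044] [0.5503 0.2044 0.012 ]
[221  94  25  26 647] [0.4852 0.1681 0.0046] [0.4858 0.1684 0.012 ]
[267  94  26  26 650] [0.5485 0.1643 0.0045] [0.548  0.1647 0.012 ]
[222 125  25  25 604] [0.4827 0.1272 0.0047] [0.4834 0.1281 0.012 ]
[267 125  25  23 558] [0.5456 0.1254 0.0045] [0.5452 0.1264 0.012 ]
((517.6199340820312, 178.10032653808594), (151.9725799560547, 154.56312561035156), 86.61946868896484)
214 [ 0.50427572 -0.05238708  0.06124905] [ 0.49361404 -0.06466427] [ 0.5148931  -0.04235861]
(-31, -48) [485.12749135 128.9820344 ]
(-31, -8) [487.56943293 168.90742634]
(-31, 32) [490.01137451 208.83281828]
(31, -48) [547.01184885 125.19702495]
(31, -8) [549.45379043 165.12241689]
(31, 32) [551.89573202 205.04780882]
```

>>> arm_command(increments=[0.1,-0.032,0,0.02,0,0,0,0.1,-0.032,0,0.03,0,0,0,0.1,-0.032,0,0.03,0,0,0,0.1,-0.032,-0.001,0.03,0,0,0,0.1,-0.03,-0.001,0.03,0,0,0,0.1,0,0,0.03,0,0,0,0.1,0,0,0,0,0,0,0.1,0,0,0,0,0,0])

```text
clock: 8.13
tcp_pos: [0.5034, -0.0468, 0.1281]
tool_rot: [0.729, 0.684, -0.002, -0.002]
force: [-0.2, -0.0, 1.1]
grip_width: 0.0474
grasp_force: 0.0
```

Run:
```python
from h import *
w=cam('wrist');P=cloud(w);s=monitor.sense();t=s['tcp_pos'];print(t,R.from_quat(s['tool_rot']).as_matrix().round(3))
k=((P[...,2]>.052)&(P[...,2]<.07)&(P[...,1]<-.03)&(P[...,1]>-.08)&(P[...,0]>.48)&(P[...,0]<.53));Q=P[k];print(len(Q),Q.mean(0),Q[:,:2].min(0),Q[:,:2].max(0));save(w,'w2.png')
```

```text
[ 0.50553432 -0.04607254  0.13006297] [[ 0.061  0.998 -0.   ]
 [ 0.998 -0.061  0.001]
 [ 0.001 -0.    -1.   ]]
786 [ 0.50431897 -0.05243389  0.06103263] [ 0.49310002 -0.06444371] [ 0.51571804 -0.04243435]
```

>>> arm_command(increments=[0.1,-0.006,-0.001,0,0,0,0,0.1,0,0,0.035,0,0,0,0.1,0,0,0.033,0,0,0,0.1,0,0,0.02,0,0,0,0.1,0,0,0.014,0,0,0,0.1,0,0,0,0,0,0,-1,0,0,0,0,0,0,-1,0,0,0,0,0,0], newtons=30)

```text
clock: 8.85
tcp_pos: [0.5062, -0.053, 0.0299]
tool_rot: [0.728, 0.685, 0.002, 0.002]
force: [1.0, -0.6, 0.5]
grip_width: 0.025
grasp_force: 29.4
```

>>> arm_command(increments=[-1,0,0,0,0,0,0,-1,0,0,0,0,0,0])

```text
clock: 9.02
tcp_pos: [0.5062, -0.0532, 0.0298]
tool_rot: [0.728, 0.685, 0.002, 0.002]
force: [0.6, -0.0, 4.7]
grip_width: 0.0255
grasp_force: 29.9
```

>>> arm_command(increments=[-1,0,0,-0.03,0,0,0,-1,0,0,-0.035,0,0,0,-1,0,0,-0.035,0,0,0,-1,0.01,0.004,0,0,0,0,-1,0.03,0.004,0,0,0,0,-1,0.03,0.004,0,0,0,0,-1,0.03,0.004,0,0,0,0,-1,0.03,0.004,0,0,0,0])

```text
clock: 9.68
tcp_pos: [0.5324, 0.0767, 0.1286]
tool_rot: [0.729, 0.685, 0.001, 0.0]
force: [1.1, -0.1, -0.2]
grip_width: 0.0254
grasp_force: 30.0
```

>>> arm_command(increments=[-1,0.03,0.004,0,0,0,0,-1,0.03,0.005,0,0,0,0,-1,0.02,0,0,0,0,0,-1,0.01,0,0,0,0,0,-1,0,0,0,0,0,0,-1,0,0,0,0,0,0])

```text
clock: 10.18
tcp_pos: [0.5463, 0.1636, 0.1278]
tool_rot: [0.728, 0.685, -0.0, 0.001]
force: [-0.6, -0.4, -1.1]
grip_width: 0.0255
grasp_force: 30.0
```

Run:
```python
from h import *
w=cam('wrist');P=cloud(w);s=monitor.sense();t=s['tcp_pos'];print(t,s['grip_width'])
M=R.from_quat(s['tool_rot']).as_matrix();print((M.T@(np.array([.548,.1646,.031])-t)).round(4));save(w,'w3.png')
```

```text
[0.54649069 0.16217726 0.12776074] 0.025153872050447605
[0.0027 0.0013 0.0968]
```

View pics/w3.png

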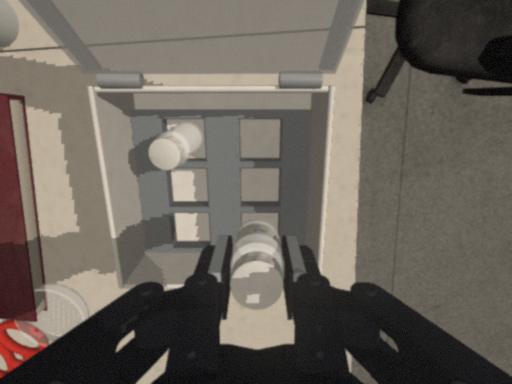

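The vial is held upright at (257,265), just in front of the middle-right pocket (260,185).

>>> arm_command(increments=[-1,0.002,0.001,0,0,0,0,-1,0,0,0.025,0,0,0,-1,0,0,0.025,0,0,0,-1,0,0,0.02,0,0,0,-1,0,0,0.015,0,0,0,-1,0,0,0.011,0,0,0,-1,0,0,0,0,0,0,-1,0,0,0,0,0,0])

```text
clock: 10.9
tcp_pos: [0.5478, 0.1706, 0.0337]
tool_rot: [0.728, 0.685, 0.003, -0.002]
force: [-2.6, 6.4, 6.3]
grip_width: 0.0255
grasp_force: 38.0
```

>>> arm_command(increments=[-0.1,0,0,0,0,0,0,-0.1,0,0,0,0,0,0,-0.1,0,0,0,0,0,0,-0.1,0,0,-0.02,0,0,0,-0.1,0,0,-0.03,0,0,0,-0.1,0,0,-0.035,0,0,0,-0.1,0,0,-0.01,0,0,0,-0.1,0,0,0,0,0,0])

```text
clock: 11.57
tcp_pos: [0.5506, 0.1659, 0.1305]
tool_rot: [0.729, 0.684, 0.003, 0.002]
force: [0.5, 0.2, 0.1]
grip_width: 0.0388
grasp_force: 0.0
```

Run:
```python
from h import *
w=cam('wrist');P=cloud(w);s=monitor.sense();t=s['tcp_pos'];print(t,s['grip_width'])
k=(P[...,2]>.052)&(P[...,2]<.075)&(P[...,1]<.23)&(P[...,1]>.11)&(P[...,0]>.46)&(P[...,0]<.58)
c,l,st,_=cv2.connectedComponentsWithStats(k.astype(np.uint8))
for i in range(1,c):
  if st[i,4]>60: Q=P[l==i];print(st[i],Q.mean(0),Q.max(0),Q.min(0))
M=R.from_quat(s['tool_rot']).as_matrix()
print((M.T@(np.array([.567,-.184,.15])-t)).round(4))
save(w,'w4.png')
```

```text
[0.54876411 0.16557179 0.12798757] 0.038647738414485884
[143 139  36  34 954] [0.48571298 0.20574119 0.06081928] [0.49642299 0.21669113 0.06448553] [0.47302849 0.19379106 0.05227145]
[239 161  27  17 292] [0.54817829 0.19116929 0.05417997] [0.5583465  0.19638938 0.05781883] [0.53914093 0.18388121 0.052027  ]
[-0.3477  0.0402 -0.022 ]
```

View pics/w4.png

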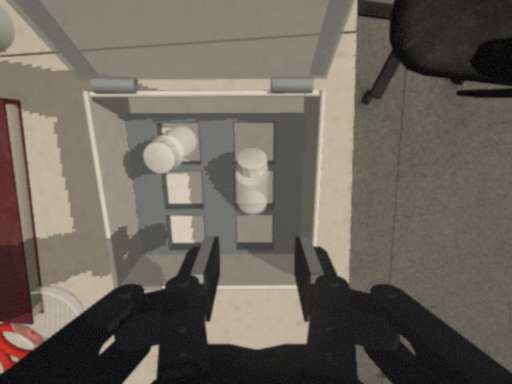

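>>> arm_command(increments=[-1,0.02,-0.002,0,0,0,0,-1,0.02,-0.001,0,0,0,0,-1,0.013,0,0,0,0,0,-1,0,0,0,0,0,0,-1,0,0,0,0,0,0,-1,0,0,0,0,0,0])

```text
clock: 12.12
tcp_pos: [0.5475, 0.2176, 0.1257]
tool_rot: [0.729, 0.685, -0.001, 0.0]
force: [0.8, 0.6, -0.7]
grip_width: -0.0
grasp_force: 0.0
```

>>> arm_command(increments=[-1,0,0,0.025,0,0,0,-1,0,0,0.025,0,0,0,-1,0,0,0.02,0,0,0,-1,0,0,0.01,0,0,0,-1,0,0,0,0,0,0])

```text
clock: 12.53
tcp_pos: [0.5457, 0.2168, 0.0438]
tool_rot: [0.729, 0.684, -0.003, -0.001]
force: [0.8, 0.2, -0.1]
grip_width: -0.0
grasp_force: 0.0
```

>>> arm_command(increments=[-1,-0.006,0,0,0,0,0,-1,-0.006,0,0,0,0,0,-1,-0.006,0,0,0,0,0,-1,-0.005,0,0,0,0,0,-1,-0.004,0,0,0,0,0,-1,0,0,0,0,0,0])

```text
clock: 13.03
tcp_pos: [0.5501, 0.2033, 0.0532]
tool_rot: [0.727, 0.687, 0.011, -0.002]
force: [-0.5, 12.7, 8.6]
grip_width: 0.0002
grasp_force: 7.7
```

>>> arm_command(increments=[-1,0.01,0,0,0,0,0,-1,0.01,0,-0.02,0,0,0,-1,0,0,-0.03,0,0,0,-1,0,0,-0.03,0,0,0,-1,-0.03,0,-0.01,0,0,0,-1,-0.03,0,0,0,0,0,-1,-0.01,0,0,0,0,0,-1,0,0,0,0,0,0])

```text
clock: 13.7
tcp_pos: [0.544, 0.1365, 0.138]
tool_rot: [0.731, 0.682, -0.0, 0.002]
force: [-0.2, -0.3, -0.0]
grip_width: -0.0
grasp_force: 0.0
```

```bash
cat > chk.py <<'E'
from h import *
w=cam('wrist');P=cloud(w);s=monitor.sense();t=s['tcp_pos'];print(t,s['grip_width'])
k=(P[...,2]>.052)&(P[...,2]<.075)&(P[...,1]<.23)&(P[...,1]>.11)&(P[...,0]>.46)&(P[...,0]<.58)
c,l,st,_=cv2.connectedComponentsWithStats(k.astype(np.uint8))
for i in range(1,c):
  if st[i,4]>60: Q=P[l==i];print(st[i],Q.mean(0),Q.max(0),Q.min(0))
M=R.from_quat(s['tool_rot']).as_matrix()
print((M.T@(np.array([.567,-.184,.15])-t)).round(4))
E
python3 chk.py
```

```text
[0.5435485  0.13998283 0.13750518] -0.00012333966942162323
[149  95  36  35 984] [0.48563342 0.20530544 0.06094678] [0.49622586 0.21659863 0.06491342] [0.4729281  0.19344375 0.05204224]
[245 118  27  18 314] [0.54837205 0.19092962 0.05412622] [0.5577935  0.19684633 0.05794357] [0.53908652 0.18377393 0.05200065]
[-0.3217  0.0448 -0.0122]
```

Run:
```python
from h import *
w=cam('wrist');P=cloud(w)
for u in (258,):
  for v in range(100,190,4): print(v,P[v,u].round(4),w['pixels'][v,u])
c=w['pixels'][80:210,190:340];cv2.imwrite('pics/w5.png',cv2.resize(c,None,fx=4,fy=4)[:,:,::-1])
```

```text
100 [0.5488 0.2117 0.0045] [136 131 120]
104 [0.5485 0.2084 0.003 ] [140 130 121]
108 [0.5483 0.2051 0.0054] [137 131 121]
112 [0.548  0.2035 0.0411] [159 152 138]
116 [0.5478 0.2007 0.0428] [168 162 149]
120 [0.5477 0.1982 0.0483] [177 170 155]
124 [0.5475 0.1955 0.0513] [185 176 161]
128 [0.5473 0.1931 0.056 ] [194 185 171]
132 [0.5471 0.1902 0.0555] [169 164 149]
136 [0.5469 0.1871 0.0533] [166 161 148]
140 [0.5467 0.1839 0.0509] [173 166 152]
144 [0.5465 0.181  0.0515] [195 188 176]
148 [0.5463 0.1777 0.0492] [185 178 165]
152 [0.5461 0.1744 0.0478] [170 164 153]
156 [0.5459 0.1709 0.0459] [172 165 154]
160 [0.5457 0.1675 0.0442] [180 173 162]
164 [0.5455 0.1638 0.0419] [178 172 160]
168 [0.5452 0.1595 0.0372] [179 172 162]
172 [0.545  0.1556 0.0346] [178 171 160]
176 [0.5447 0.1516 0.0324] [170 163 154]
180 [0.5445 0.1474 0.0297] [161 155 147]
184 [0.5439 0.1369 0.0049] [128 123 114]
188 [0.5437 0.1331 0.0053] [138 133 122]
```

View pics/w5.png

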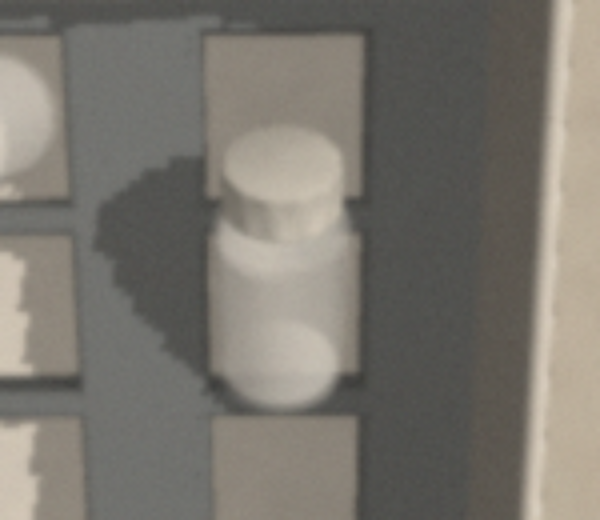

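The crop shows the vial lying at a slant in the middle-right pocket. Its cap is at crop (283,170) and its base rests on the front divider at (280,385). I'll regrasp it.

Run:
```python
from h import *
for rep in range(2):
    w=cam('wrist');P=cloud(w);s=monitor.sense();print(s['tcp_pos'].round(4))
    k=((P[...,2]<.011)&(P[...,0]>.45)&(P[...,0]<.6)&(P[...,1]>.09)&(P[...,1]<.235)).astype(np.uint8)
    c,l,st,ce=cv2.connectedComponentsWithStats(k)
    for i in range(1,c):
        if st[i,4]>100: print(st[i],np.median(P[l==i],0).round(4), ((P[l==i].max(0)+P[l==i].min(0))/2).round(4))
print('insert edges z.02',[ray(w,190+x/4,80+y/4,.02).round(4) for x,y in((283,32),(283,200),(283,235),(283,378),(283,412))])
M=R.from_quat(s['tool_rot']).as_matrix();print(M.round(3))
```

```text
[0.5428 0.1439 0.1369]
[145  71 169  12 959] [0.5498 0.2325 0.0045] [0.5238 0.2309 0.0063]
[167  92  41  42 481] [0.4962 0.2183 0.0046] [0.4879 0.2079 0.0068]
[ 242   92   41   41 1144] [0.5512 0.2094 0.0045] [0.5503 0.204  0.0065]
[ 171  142   40   37 1326] [0.4837 0.1666 0.0046] [0.4846 0.167  0.0067]
[275 142   7  36 142] [0.5635 0.1583 0.0046] [0.5626 0.1621 0.0064]
[ 175  187   38   33 1129] [0.4813 0.1254 0.0046] [0.482  0.1266 0.0066]
[ 243  187   37   33 1167] [0.5453 0.1214 0.0046] [0.5454 0.1219 0.0067]
[0.5427 0.1446 0.1366]
[154  73 160  11 898] [0.5539 0.2325 0.0045] [0.5275 0.2309 0.0061]
[168  94  41  41 473] [0.4966 0.2172 0.0047] [0.4878 0.2077 0.0064]
[ 242   94   41   41 1147] [0.5513 0.2093 0.0045] [0.5504 0.204  0.0064]
[ 172  143   39   37 1352] [0.4838 0.1668 0.0046] [0.4847 0.1672 0.0067]
[276 143   6  37 145] [0.5635 0.1602 0.0047] [0.5627 0.1621 0.007 ]
[ 176  189   37   32 1120] [0.4814 0.125  0.0046] [0.4822 0.1261 0.0067]
[ 244  189   37   32 1161] [0.5455 0.1212 0.0046] [0.5454 0.1217 0.0066]
insert edges z.02 [array([0.5501, 0.2252, 0.02  ]), array([0.5483, 0.1921, 0.02  ]), array([0.5479, 0.1849, 0.02  ]), array([0.5462, 0.154 , 0.02  ]), array([0.5457, 0.1463, 0.02  ])]
[[ 0.059  0.998 -0.   ]
 [ 0.998 -0.059  0.001]
 [ 0.001 -0.    -1.   ]]
```

>>> arm_command(increments=[0,0.022,0.002,0,0,0,0,0,0.0205,0,0,0,0,0,0,0,0,0.03,0,0,0,0,0,0,0.03,0,0,0,0,0,0,0.02,0,0,0,0,0,0,0,0,0,0])

```text
clock: 14.4
tcp_pos: [0.5428, 0.1858, 0.0513]
tool_rot: [0.727, 0.686, -0.005, -0.003]
force: [-1.7, 0.4, -0.4]
grip_width: 0.0425
grasp_force: 0.0
```

>>> arm_command(increments=[0,0,0,0.015,0,0,0,0,0,0,0.01,0,0,0,0,0,0,0.003,0,0,0,0,0,0,0,0,0,0])

```text
clock: 14.73
tcp_pos: [0.5471, 0.1855, 0.0284]
tool_rot: [0.728, 0.685, -0.001, -0.0]
force: [-0.4, -0.1, 0.5]
grip_width: 0.0427
grasp_force: 0.0
```

Good; close with 60 N and lift.

>>> arm_command(increments=[-1,0,0,0,0,0,0,-1,0,0,0,0,0,0,-1,0,0,0,0,0,0,-1,0,0,0,0,0,0,-1,0,0,-0.02,0,0,0,-1,0,0,-0.03,0,0,0,-1,0,0,-0.04,0,0,0,-1,0,0,-0.04,0,0,0], newtons=60)

```text
clock: 15.4
tcp_pos: [0.5466, 0.1845, 0.1595]
tool_rot: [0.728, 0.685, -0.001, -0.0]
force: [1.4, 1.0, -0.4]
grip_width: 0.0243
grasp_force: 59.2
```

>>> arm_command(increments=[-1,-0.03,0,0,0,0,0,-1,-0.035,0,0,0,0,0,-1,-0.035,0,0,0,0,0,-1,-0.03,0,0,0,0,0,-1,-0.02,0,0,0,0,0,-1,0,0,0,0,0,0])

```text
clock: 15.9
tcp_pos: [0.5382, 0.0274, 0.1591]
tool_rot: [0.732, 0.681, -0.002, 0.002]
force: [-0.4, -0.7, -0.0]
grip_width: 0.0241
grasp_force: 59.2
```

Run:
```python
from h import *
w=cam('wrist');s=monitor.sense();print(s['tcp_pos'],s['grip_width'])
T=w['tool_from_camera'];v,u=np.mgrid[:384,:512];d=w['depth']
C=np.stack([(u-w['cx'])/w['f']*d,(v-w['cy'])/w['f']*d,d],-1)@T[:3,:3].T+T[:3,3]
for v in range(140,384,6): print(v,C[v,256].round(4),w['pixels'][v,256])
save(w,'w6.png')
```

```text
[0.53839527 0.03140421 0.15908289] 0.024187459020962435
140 [ 0.0343 -0.0015  0.1585] [161 151 134]
146 [ 0.0284 -0.0015  0.1586] [160 149 133]
152 [ 0.0226 -0.0015  0.1581] [165 154 136]
158 [ 0.0165 -0.0015  0.1586] [164 154 135]
164 [ 0.0104 -0.0015  0.1587] [162 150 134]
170 [ 0.004  -0.0015  0.1597] [160 148 132]
176 [-0.0022 -0.0015  0.1597] [161 148 133]
182 [-0.0083 -0.0015  0.159 ] [161 152 132]
188 [-0.0145 -0.0015  0.1582] [159 149 131]
194 [-0.0209 -0.0015  0.1582] [159 149 132]
200 [-0.0277 -0.0015  0.159 ] [159 148 130]
206 [-0.0341 -0.0015  0.1582] [164 152 135]
212 [-0.0409 -0.0015  0.1586] [163 149 134]
218 [-0.0483 -0.0015  0.1601] [163 149 134]
224 [ 0.0177 -0.0011 -0.0094] [139 131 123]
230 [ 0.0163 -0.0011 -0.013 ] [146 140 127]
236 [ 0.0143 -0.0011 -0.0153] [153 147 133]
242 [ 0.0127 -0.0011 -0.018 ] [157 152 139]
248 [ 0.0108 -0.0011 -0.0201] [158 153 140]
254 [ 0.01   -0.0011 -0.0241] [165 158 145]
260 [ 0.0079 -0.0011 -0.0256] [167 158 144]
266 [ 0.0052 -0.0011 -0.0259] [143 136 125]
272 [-0.0003 -0.0011 -0.0219] [117 113 103]
278 [-0.0044 -0.0011 -0.0203] [188 179 169]
284 [-0.0072 -0.0011 -0.0209] [174 166 155]
290 [-0.0139 -0.0011 -0.016 ] [165 159 148]
296 [-0.0214 -0.0011 -0.0103] [169 160 150]
302 [-0.0282 -0.0011 -0.0061] [164 158 147]
308 [-0.0357 -0.0012 -0.0013] [164 157 147]
314 [-0.1694 -0.0016  0.159 ] [160 148 130]
320 [-0.1783 -0.0016  0.1595] [158 147 131]
326 [-0.187  -0.0016  0.1596] [157 145 130]
332 [-0.1954 -0.0016  0.1593] [156 146 130]
338 [-0.197  -0.0016  0.1514] [107 104  94]
344 [-0.1978 -0.0016  0.1429] [104 103  93]
350 [ 0.009  -0.001  -0.0759] [24 26 21]
356 [ 0.0096 -0.001  -0.0785] [23 22 22]
362 [ 0.0096 -0.001  -0.0804] [21 21 21]
368 [ 0.01   -0.001  -0.0826] [23 17 23]
374 [ 0.0093 -0.001  -0.0837] [14 13 14]
380 [ 0.0094 -0.001  -0.0855] [13 14 10]
```

View pics/w6.png

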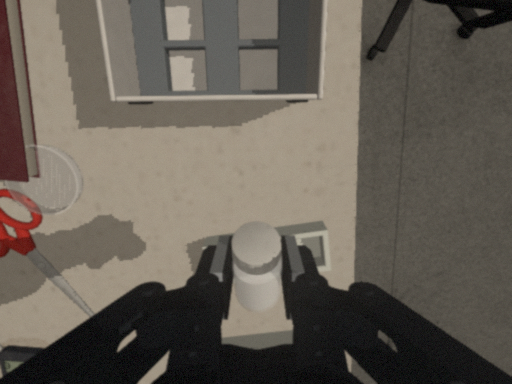

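The vial is held firmly, tilted about 56°, with its cap at (256,245) and base at (258,300). I'll yaw 87°, tilt the tool forward and stand the vial on the bench.

>>> arm_command(increments=[-1,0,0,0,0,0,6.7,-1,0,0,0,0,0,6.7,-1,0,0,0,0,0,6.7,-1,0,0,0,0,0,6.7,-1,0,0,0,0,0,6.7,-1,0,0,0,0,0,6.7,-1,0,0,0,0,0,6.7,-1,0,0,0,0,0,6.7])

```text
clock: 16.62
tcp_pos: [0.5384, 0.0377, 0.1587]
tool_rot: [0.959, 0.282, 0.0, -0.001]
force: [0.7, 0.5, -0.5]
grip_width: 0.0239
grasp_force: 59.2
```

>>> arm_command(increments=[-1,0,0,0,0,0,6.7,-1,0,0,0,0,0,6.7,-1,0,0,0,0,0,6.7,-1,0,0,0,0,0,6.7,-1,0,0,0,0,0,6.7,-1,0,0,0,0,7,0,-1,0,0,0,0,7,0,-1,0,0,0,0,7,0])

```text
clock: 17.28
tcp_pos: [0.5397, 0.0377, 0.1595]
tool_rot: [0.983, -0.004, 0.186, 0.0]
force: [0.7, -1.9, -0.1]
grip_width: 0.0237
grasp_force: 59.3
```

>>> arm_command(increments=[-1,0,0,0,0,7,0,-1,0,0,0,0,7,0,-1,0,0,0,0,7,0,-1,0,0,0,0,7,0,-1,0,0,0,0,7,0,-1,0,0,0,0,0,0,-1,0,0,0,0,0,0])

```text
clock: 17.87
tcp_pos: [0.5413, 0.0154, 0.1633]
tool_rot: [0.941, -0.015, 0.337, 0.03]
force: [-0.1, -0.4, -0.5]
grip_width: 0.0242
grasp_force: 59.2
```

Run:
```python
from h import *
s=monitor.sense();print(s['tcp_pos'],s['q'].round(2),R.from_quat(s['tool_rot']).as_matrix().round(3))
b=cam('side');c=b['pixels'][100:280,200:400];cv2.imwrite('pics/b2.png',cv2.resize(c,None,fx=3,fy=3)[:,:,::-1])
```

```text
[0.54126634 0.01543186 0.16330375] [-0.64 -0.01  0.45  2.31  0.83  0.25 -2.53] [[ 0.773 -0.049  0.633]
 [-0.008 -0.998 -0.067]
 [ 0.635  0.046 -0.771]]
```

View pics/b2.png

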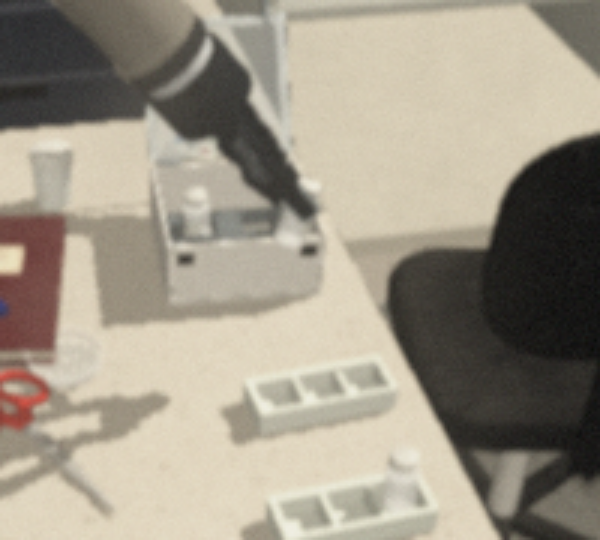

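Carrier A is empty and still in place at crop (320,393), and the tilt stopped at about 40° on a joint limit. I'll put the vial back into A's middle pocket, which will hold it upright, and regrasp it there.

>>> arm_command(increments=[-1,-0.007,0.022,0.005,0,0,0,-1,-0.01,0.022,0.02,0,0,0,-1,-0.01,0.022,0.026,0,0,0,-1,-0.01,0,0.026,0,0,0,-1,0,0,0,0,0,0,-1,0,0,0,0,0,0])

```text
clock: 18.42
tcp_pos: [0.5372, -0.0209, 0.1553]
tool_rot: [0.938, -0.016, 0.344, 0.035]
force: [-0.4, 0.6, -0.1]
grip_width: 0.0244
grasp_force: 59.5
```

Run:
```python
from h import *
s=monitor.sense();M=R.from_quat(s['tool_rot']).as_matrix();t=s['tcp_pos'];print(t,s['q'].round(2),M.round(3))
print('base',t+M@[-.0315,0,.012],'top',t+M@[.0166,0,-.020],'to', M.T@(np.array([.558,-.056,.041])-t))
b=cam('side');P=cloud(b)
k=((P[...,2]>.012)&(P[...,2]<.03)&(P[...,1]<.0)&(P[...,1]>-.12)&(P[...,0]>.4)&(P[...,0]<.66)).astype(np.uint8)
c,l,st,_=cv2.connectedComponentsWithStats(k)
for i in range(1,c):
    if st[i,4]>150:print(st[i],cv2.minAreaRect((P[l==i][:,:2]*1000).astype(np.float32)))
```

```text
[ 0.53719922 -0.02088816  0.15528194] [-1.15 -0.06  1.07  2.36  1.03  0.2  -2.63] [[ 0.762 -0.054  0.645]
 [-0.006 -0.997 -0.077]
 [ 0.647  0.055 -0.76 ]]
base [ 0.5209292  -0.02163158  0.12576951] top [ 0.53695192 -0.01943978  0.18123191] to [-0.05791294  0.02757378  0.10301288]
[281 218  52  24 615] ((542.8258666992188, -53.66212463378906), (129.07847595214844, 51.7779655456543), 6.559660911560059)
```

>>> arm_command(increments=[-1,0,0,0,0,-5,0,-1,0,0,0,0,-5,0,-1,0,0.014,0.02,0,0,0,-1,-0.01,0.014,0.03,0,0,0,-1,-0.018,0,0.018,0,0,0,-1,0,0,0,0,0,0])

```text
clock: 18.97
tcp_pos: [0.5431, -0.0437, 0.1518]
tool_rot: [0.946, -0.022, 0.318, 0.059]
force: [-0.3, -0.7, -0.6]
grip_width: 0.024
grasp_force: 59.5
```

```bash
cat > t.py <<'E'
from h import *
s=monitor.sense();M=R.from_quat(s['tool_rot']).as_matrix();t=s['tcp_pos'];print(t,s['q'].round(2),M.round(3))
b=t+M@[-.0315,0,.012];T=t+M@[.0166,0,-.020];print('base',b,'top',T, 'lean',np.degrees(np.arccos((T-b)[2]/.058)))
for z in(.06,.01): print('to', M.T@(np.array([.5415,-.056,z])-b))
E
python3 t.py
```

```text
[ 0.54313784 -0.04371846  0.15177443] [-0.75  0.02  0.71  2.3   0.66  0.23 -2.26] [[ 0.796 -0.079  0.6  ]
 [-0.004 -0.992 -0.126]
 [ 0.605  0.098 -0.79 ]]
base [ 0.52524483 -0.04510188  0.12324066] top [ 0.54436821 -0.0412656   0.1776207 ] lean 20.349803895340273
to [-0.02525337  0.00332642  0.06110305]
to [-0.05549017 -0.00156994  0.10062217]
```

>>> arm_command(increments=[-1,0,0,0,0,-6,0,-1,0,0,0,0,-6,0,-1,0,0,0,5,0,0,-1,0,0,0.01,0,0,0,-1,-0.01,0.002,0.02,0,0,0,-1,-0.01,0.002,0.02,0,0,0,-1,0,0,0,0,0,0])

```text
clock: 19.55
tcp_pos: [0.5462, -0.0602, 0.094]
tool_rot: [0.966, -0.025, 0.253, 0.046]
force: [-1.1, -0.0, -1.6]
grip_width: 0.0245
grasp_force: 59.5
```

```bash
python3 t.py
```

```text
[ 0.54620051 -0.06015935  0.09399915] [-0.52  0.19  0.6   2.23 -0.12  0.24 -1.48] [[ 0.871 -0.072  0.486]
 [-0.026 -0.994 -0.102]
 [ 0.491  0.076 -0.868]]
base [ 0.52459615 -0.06056743  0.06812763] top [ 0.55093967 -0.05855074  0.1195043 ] lean 27.649297002532897
to [ 0.01061698 -0.0063859   0.01480405]
to [-0.01391512 -0.01019499  0.05820528]
```

>>> arm_command(increments=[-1,0.008,-0.005,0.008,6,0,0,-1,0,-0.003,0.004,0,0,0,-1,0,0,0,0,0,0,-1,0,0,0,0,0,0])

```text
clock: 19.88
tcp_pos: [0.5554, -0.055, 0.0918]
tool_rot: [0.967, -0.019, 0.254, 0.027]
force: [0.1, -0.1, 0.1]
grip_width: 0.0239
grasp_force: 59.5
```

```bash
python3 t.py
python3 - <<'E'
from h import *
b=cam('side');c=b['pixels'][180:280,250:380];cv2.imwrite('pics/b3.png',cv2.resize(c,None,fx=4,fy=4)[:,:,::-1])
E
```

```text
[ 0.55535669 -0.05501182  0.09183589] [-0.37  0.2   0.46  2.21 -0.25  0.24 -1.33] [[ 0.87  -0.05   0.491]
 [-0.023 -0.998 -0.061]
 [ 0.493  0.042 -0.869]]
base [ 0.53384684 -0.05502044  0.06588255] top [ 0.55997957 -0.05417372  0.11739927] lean 27.349653433783583
to [0.00378039 0.00034937 0.00892868]
to [-0.02086054 -0.00173831  0.05238517]
```

View pics/b3.png

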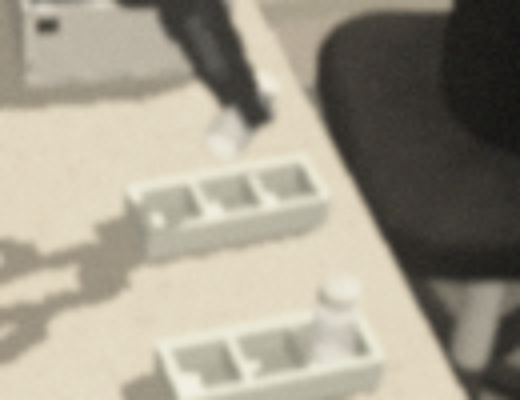

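The vial's base is at crop (225,138), directly above A's middle pocket (230,190). Lowering.

>>> arm_command(increments=[-1,-0.003,-0.0005,0.012,0,0,0,-1,-0.006,-0.001,0.012,0,0,0,-1,-0.006,-0.001,0.012,0,0,0,-1,-0.004,0,0.008,0,0,0,-1,0,0,0,0,0,0,-1,0,0,0,0,0,0])

```text
clock: 20.43
tcp_pos: [0.5577, -0.0516, 0.0547]
tool_rot: [0.968, -0.017, 0.251, 0.023]
force: [0.1, -0.0, -0.5]
grip_width: 0.0242
grasp_force: 59.5
```

```bash
python3 t.py
```

```text
[ 0.557677   -0.05157836  0.05471043] [-0.49  0.31  0.62  2.23 -0.84  0.2  -0.76] [[ 0.874 -0.045  0.484]
 [-0.021 -0.998 -0.054]
 [ 0.486  0.037 -0.873]]
base [ 0.53596398 -0.05155163  0.02892684] top [ 0.56249682 -0.05085318  0.08024087] lean 27.782325664678606
to [ 0.02002969  0.00533682 -0.02421377]
to [-0.00426309  0.00349435  0.01944932]
```

>>> arm_command(increments=[-1,0.001,0.003,0,0,-4,0,-1,0,0,0.005,0,0,0,-1,-0.004,0,0.01,0,0,0,-1,0,0,0,0,0,0])

```text
clock: 20.77
tcp_pos: [0.5613, -0.0559, 0.0393]
tool_rot: [0.976, -0.018, 0.217, 0.023]
force: [-0.4, 0.6, 0.1]
grip_width: 0.0242
grasp_force: 59.5
```

```bash
python3 t.py
```

```text
[ 0.5612949  -0.05585217  0.03933124] [-0.52  0.38  0.69  2.17 -0.81  0.3  -0.8 ] [[ 0.905 -0.045  0.423]
 [-0.025 -0.998 -0.053]
 [ 0.425  0.037 -0.905]]
base [ 0.53785991 -0.05568827  0.01510264] top [ 0.56786141 -0.05522023  0.06447167] lean 31.658645868194295
to [ 0.02236255  0.00180259 -0.03906132]
to [ 1.13615664e-03 -4.11437542e-05  6.17185820e-03]
```

>>> arm_command(increments=[0,0,0,0,0,0,0,0,0,0,0,0,0,0,0,0,0,0,0,0,0,0,0,0,0,0,0,0,0,0,0,-0.03,0,0,0,0,0,0,-0.03,0,0,0,0,-0.01,0,-0.04,0,0,0,0,-0.01,0,-0.04,0,-5,0])

```text
clock: 21.43
tcp_pos: [0.5027, -0.0454, 0.135]
tool_rot: [0.981, -0.017, 0.19, 0.019]
force: [0.5, 2.8, 0.6]
grip_width: 0.0428
grasp_force: 0.0
```

>>> arm_command(increments=[0,0,0,-0.02,0,-7,0,0,0,0,-0.02,0,-7,0,0,0,0,-0.02,0,-6,0,0,0,0,0,0,0,-7,0,0,0,0,0,0,-7,0,0,0,0,0,0,-7,0,0,0,0,0,0,-7,0,0,0,0,0,0,-7])

```text
clock: 22.1
tcp_pos: [0.4926, -0.0435, 0.1865]
tool_rot: [0.957, 0.286, 0.036, 0.03]
force: [-0.5, 1.2, 0.1]
grip_width: 0.0426
grasp_force: 0.0
```

```bash
python3 t.py
python3 - <<'E'
from h import *
b=cam('side');c=b['pixels'][180:280,250:380];cv2.imwrite('pics/b4.png',cv2.resize(c,None,fx=4,fy=4)[:,:,::-1])
P=cloud(b);k=((P[...,2]>.03)&(P[...,2]<.075)&(P[...,1]<-.02)&(P[...,1]>-.1)&(P[...,0]>.45)&(P[...,0]<.62))
Q=P[k]
for z in(.03,.035,.04,.045,.05,.055,.06,.065):
    q=Q[(Q[:,2]>z)&(Q[:,2]<z+.005)]
    if len(q): print(z,len(q),q.min(0).round(3),q.max(0).round(3))
E
```

```text
[ 0.49264493 -0.04349691  0.1864588 ] [-0.82  0.24  1.02  1.84 -0.21  1.09 -0.73] [[ 0.834  0.545  0.087]
 [ 0.549 -0.835 -0.036]
 [ 0.053  0.077 -0.996]]
base [ 0.46741276 -0.06122794  0.17285005] top [ 0.50475866 -0.0336639   0.20724652] lean 53.62677728231765
to [0.05870662 0.02728253 0.11857732]
to [0.0560694  0.02341542 0.16835774]
0.03 19 [ 0.532 -0.068  0.03 ] [ 0.559 -0.048  0.035]
0.035 20 [ 0.534 -0.068  0.035] [ 0.557 -0.045  0.04 ]
0.04 23 [ 0.537 -0.071  0.04 ] [ 0.563 -0.049  0.045]
0.045 20 [ 0.539 -0.069  0.045] [ 0.563 -0.043  0.049]
0.05 22 [ 0.542 -0.067  0.051] [ 0.565 -0.05   0.055]
0.055 24 [ 0.545 -0.066  0.055] [ 0.572 -0.046  0.06 ]
0.06 32 [ 0.549 -0.066  0.06 ] [ 0.57  -0.045  0.065]
0.065 7 [ 0.552 -0.063  0.065] [ 0.556 -0.05   0.068]
```

View pics/b4.png

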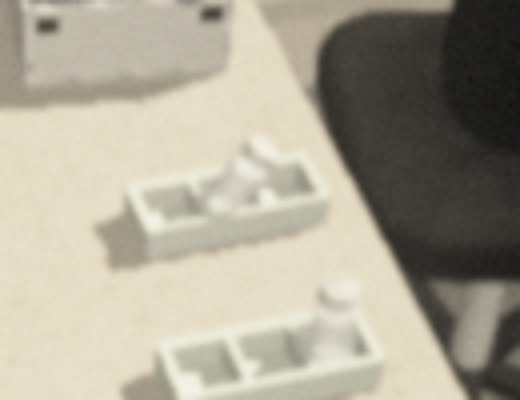

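The vial leans toward +x in A's middle pocket, with its cap at crop (262,150). Closing the fingers along x should straighten it.

>>> arm_command(increments=[0.3,0,0,0,0,0,-7,0.3,0,0,0,0,0,-7,0.3,0,0,0,0,0,-7,0.3,0,0,0,0,0,-7,0.3,0,0,0,0,0,-7,0.3,0,0,0,0,0,-7,0.3,0,0,0,0,0,-7,0.3,0,0,0,0,0,-7])

```text
clock: 22.82
tcp_pos: [0.4926, -0.0434, 0.1864]
tool_rot: [0.712, 0.701, 0.018, 0.043]
force: [-0.2, -0.6, 0.4]
grip_width: 0.0554
grasp_force: 0.0
```

```bash
cat > lev.py <<'E'
import sys
from h import *
tgt=np.array([float(v) for v in sys.argv[2:5]]);yaw=np.radians(float(sys.argv[1]))
s=monitor.sense();M=R.from_quat(s['tool_rot']).as_matrix();t=s['tcp_pos']
x=np.array([np.cos(yaw),np.sin(yaw),0]);z=np.array([0,0,-1.]);G=np.stack([x,np.cross(z,x),z],1)
print('tcp',t.round(4),'q',s['q'].round(2),'turn deg',np.degrees(R.from_matrix(M.T@G).as_rotvec()).round(1),'shift now',(M.T@(tgt-t)).round(4),'shift after turn',(G.T@(tgt-t)).round(4))
E
python3 lev.py 90 .555 -.056 .1
```

```text
tcp [ 0.4926 -0.0434  0.1864] q [-0.68  0.21  0.83  1.84 -0.14  1.08  0.18] turn deg [ 5.   2.  -0.9] shift now [-0.0085  0.0549  0.0919] shift after turn [-0.0126  0.0624  0.0864]
```

>>> arm_command(increments=[0.5,0,0,0,5,2,-1,0.5,-0.006,0.02,0.01,0,0,0,0.5,-0.006,0.02,0.03,0,0,0,0.5,0,0.016,0.03,0,0,0,0.5,0,0,0.01,0,0,0,0.5,0,0,0,0,0,0])

```text
clock: 23.32
tcp_pos: [0.5459, -0.0549, 0.103]
tool_rot: [0.708, 0.706, -0.003, -0.003]
force: [-0.8, 0.1, 0.1]
grip_width: 0.0644
grasp_force: 0.0
```

```bash
python3 lev.py 90 .548 -.056 .03
python3 - <<'E'
from h import *
w=cam('wrist');P=cloud(w)
k=((P[...,2]>.03)&(P[...,2]<.075)&(P[...,1]<-.02)&(P[...,1]>-.1)&(P[...,0]>.49)&(P[...,0]<.62))
Q=P[k]
for z in(.03,.035,.04,.045,.05,.055,.06,.065):
    q=Q[(Q[:,2]>z)&(Q[:,2]<z+.005)]
    if len(q): print(z,len(q),q.min(0).round(3),q.max(0).round(3))
k=((P[...,2]>.015)&(P[...,2]<.03)&(P[...,1]<-.0)&(P[...,1]>-.11)&(P[...,0]>.46)&(P[...,0]<.63));print(cv2.minAreaRect((P[k][:,:2]*1000).astype(np.float32)))
E
```

```text
tcp [ 0.5459 -0.0549  0.103 ] q [-0.47  0.5   0.75  1.71 -0.38  1.09  0.4 ] turn deg [-0.5  0.  -0.2] shift now [-0.001   0.0027  0.073 ] shift after turn [-0.0011  0.0021  0.073 ]
0.03 122 [ 0.532 -0.065  0.03 ] [ 0.554 -0.043  0.035]
0.035 142 [ 0.534 -0.066  0.035] [ 0.557 -0.043  0.04 ]
0.04 161 [ 0.537 -0.065  0.04 ] [ 0.566 -0.043  0.045]
0.045 192 [ 0.54  -0.069  0.045] [ 0.564 -0.044  0.05 ]
0.05 298 [ 0.542 -0.068  0.05 ] [ 0.572 -0.045  0.055]
0.055 480 [ 0.546 -0.068  0.055] [ 0.572 -0.045  0.06 ]
0.06 490 [ 0.549 -0.067  0.06 ] [ 0.565 -0.046  0.065]
0.065 24 [ 0.552 -0.061  0.065] [ 0.556 -0.052  0.066]
((541.7134399414062, -54.91196060180664), (126.57601928710938, 46.87936782836914), 4.853139400482178)
```

>>> arm_command(increments=[0.5,0,0.001,0.025,0,0,0,0.5,0,0,0.025,0,0,0,0.5,0,0,0.02,0,0,0,0.5,0,0,0,0,0,0,0.2,0,0,0,0,0,0,0,0,0,0,0,0,0,-0.2,0,0,0,0,0,0,-1,0,0,0,0,0,0], newtons=40)

```text
clock: 24.03
tcp_pos: [0.5503, -0.0556, 0.0387]
tool_rot: [0.707, 0.707, 0.001, 0.0]
force: [-4.7, 0.6, 12.4]
grip_width: 0.0279
grasp_force: 36.5
```

>>> arm_command(increments=[-1,0,0,0,0,0,0,-1,0,0,0,0,0,0])

```text
clock: 24.2
tcp_pos: [0.5501, -0.0559, 0.0389]
tool_rot: [0.708, 0.707, 0.001, 0.0]
force: [-3.3, -0.7, 9.3]
grip_width: 0.0274
grasp_force: 36.4
```

```bash
cat > hold.py <<'E'
from h import *
w=cam('wrist');P=cloud(w);s=monitor.sense();t=s['tcp_pos'];print(t.round(4),s['grip_width'],s['force'].round(1))
M=R.from_quat(s['tool_rot']).as_matrix();C=(P-t)@M
k=(C[...,1]>-.016)&(C[...,1]<.014)&(C[...,0]>-.05)&(C[...,0]<.05)&(C[...,2]<.027)&(C[...,2]>-.05)
for z in np.arange(-.05,.025,.005):
    q=C[k&(C[...,2]>z)&(C[...,2]<z+.005)]
    if len(q)>5: print(round(z,3),len(q),q.min(0).round(3),q.max(0).round(3))
E
python3 hold.py
```

```text
[ 0.5501 -0.0559  0.0389] 0.027667070186947217 [-3.1  1.   9.2]
-0.04 424 [-0.012 -0.016 -0.04 ] [ 0.011  0.014 -0.035]
-0.035 166 [-0.012 -0.016 -0.035] [ 0.011  0.014 -0.03 ]
-0.03 285 [-0.013 -0.016 -0.03 ] [ 0.01   0.014 -0.025]
-0.025 1728 [-0.012 -0.016 -0.025] [ 0.011  0.014 -0.02 ]
-0.02 459 [-0.012 -0.016 -0.02 ] [ 0.011  0.014 -0.015]
-0.015 561 [-0.012 -0.016 -0.015] [ 0.012  0.014 -0.01 ]
-0.01 442 [-0.012 -0.016 -0.01 ] [ 0.013  0.014 -0.005]
-0.005 216 [-0.012 -0.015 -0.005] [ 0.013  0.013 -0.   ]
-0.0 164 [ 0.006 -0.016  0.   ] [0.013 0.006 0.005]
0.005 134 [ 0.006 -0.016  0.005] [0.013 0.007 0.01 ]
0.01 874 [-0.022 -0.016  0.01 ] [0.026 0.014 0.015]
0.015 470 [-0.008 -0.016  0.015] [0.026 0.014 0.02 ]
0.02 218 [ 0.001 -0.016  0.02 ] [0.026 0.014 0.025]
0.025 81 [ 0.009 -0.016  0.025] [0.026 0.014 0.027]
```

>>> arm_command(increments=[-1,0,0,0,0,0,0,-1,0,0,-0.02,0,0,0,-1,0,0,-0.03,0,0,0,-1,0,0,-0.03,0,0,0,-1,0,0,-0.03,0,0,0,-1,0,0,0,0,0,0], newtons=60)

```text
clock: 24.75
tcp_pos: [0.5543, -0.057, 0.1537]
tool_rot: [0.708, 0.706, 0.004, 0.005]
force: [0.9, -0.1, 0.1]
grip_width: 0.0232
grasp_force: 58.5
```

```bash
python3 hold.py; python3 lev.py 86.5 .548 .167 .135
python3 - <<'E'
from h import *
w=cam('wrist');s=monitor.sense();P=cloud(w);C=(P-s['tcp_pos'])@R.from_quat(s['tool_rot']).as_matrix()
for v in range(200,330,6): print(v,C[v,256].round(4),w['pixels'][v,256])
E
```

```text
[ 0.5527 -0.0564  0.151 ] 0.02336563229249049 [-0.5  1.  -0.8]
-0.05 215 [-0.01  -0.016 -0.05 ] [ 0.011  0.014 -0.045]
-0.045 534 [-0.013 -0.016 -0.045] [ 0.01   0.014 -0.04 ]
-0.04 260 [-0.013 -0.016 -0.04 ] [ 0.01   0.014 -0.035]
-0.035 206 [-0.013 -0.016 -0.035] [ 0.01   0.014 -0.03 ]
-0.03 187 [-0.012 -0.016 -0.03 ] [ 0.01   0.014 -0.025]
-0.025 1925 [-0.013 -0.016 -0.025] [ 0.01   0.014 -0.02 ]
-0.02 384 [-0.013 -0.016 -0.02 ] [ 0.01   0.014 -0.015]
-0.015 390 [-0.012 -0.016 -0.015] [ 0.011  0.014 -0.01 ]
-0.01 409 [-0.009 -0.016 -0.01 ] [ 0.012  0.014 -0.005]
-0.005 162 [-0.012 -0.011 -0.005] [ 0.012  0.012 -0.   ]
-0.0 154 [ 0.004 -0.012  0.   ] [0.012 0.012 0.005]
0.005 153 [ 0.002 -0.013  0.005] [0.012 0.012 0.01 ]
0.01 138 [ 0.001 -0.014  0.01 ] [0.012 0.012 0.015]
0.015 131 [ 0.    -0.015  0.015] [0.012 0.011 0.02 ]
0.02 124 [ 0.    -0.015  0.02 ] [0.012 0.011 0.025]
0.025 43 [ 0.    -0.015  0.025] [0.012 0.009 0.027]
tcp [ 0.5527 -0.0564  0.151 ] q [-0.49  0.45  0.78  1.65 -0.34  1.17  0.37] turn deg [0.5 0.  3.4] shift now [ 0.2234 -0.0052  0.0159] shift after turn [ 0.2
[... 279 characters left out ...]
 [ 0.0103  0.0006 -0.0105] [188 180 168]
242 [ 0.0095  0.0005 -0.0154] [133 127 117]
248 [ 0.0098  0.0005 -0.0218] [115 110 102]
254 [ 0.0076  0.0005 -0.0232] [178 170 157]
260 [ 0.0047  0.0005 -0.0234] [117 113 104]
266 [ 0.0015  0.0005 -0.0232] [114 110 101]
272 [-0.0023  0.0005 -0.022 ] [115 110 102]
278 [-0.0051  0.0005 -0.0227] [114 108  97]
284 [-0.0085  0.0005 -0.0223] [112 108  98]
290 [-0.012   0.0005 -0.022 ] [113 107  99]
296 [-0.1358  0.0009  0.1435] [119 115 105]
302 [-0.1444  0.0009  0.1446] [117 114 104]
308 [-0.152   0.0009  0.1441] [116 114 102]
314 [-0.1532  0.0008  0.1358] [102  98  88]
320 [-0.1541  0.0008  0.1273] [124 121 109]
326 [-0.1788  0.0009  0.1469] [165 159 141]
```

>>> arm_command(increments=[-1,0,0,0,0,0,3.4,-1,0.03,-0.003,0,0,0,0,-1,0.035,-0.003,0,0,0,0,-1,0.035,-0.003,0,0,0,0,-1,0.035,-0.003,0,0,0,0,-1,0.035,-0.003,0,0,0,0,-1,0.03,-0.002,0,0,0,0,-1,0.02,0,0,0,0,0])

```text
clock: 25.52
tcp_pos: [0.5437, 0.1703, 0.1446]
tool_rot: [0.726, 0.687, -0.001, -0.002]
force: [0.6, 1.6, 0.2]
grip_width: 0.0235
grasp_force: 58.5
```

>>> arm_command(increments=[-1,0,0,0,0,0,0,-1,0,0,0,0,0,0])

```text
clock: 25.68
tcp_pos: [0.5446, 0.1668, 0.1448]
tool_rot: [0.727, 0.687, -0.002, -0.001]
force: [0.3, -1.2, -0.9]
grip_width: 0.0236
grasp_force: 58.5
```

```bash
python3 lev.py 86.5 .5495 .168 .065; python3 hold.py | head -1
```

```text
tcp [0.5446 0.1668 0.1448] q [-0.85  0.49  0.75  1.61 -0.35  1.19 -0.08] turn deg [-0.2  0.1  0.2] shift now [0.0016 0.0051 0.0798] shift after turn [0.0015 0.0048 0.0798]
[0.545  0.1645 0.1452] 0.023271813816962524 [ 0.2 -0.1 -0.9]
```

>>> arm_command(increments=[-1,0.003,0.004,0,0,0,0,-1,0,0,0.025,0,0,0,-1,0,0,0.025,0,0,0,-1,0,0,0.02,0,0,0,-1,0,0,0.01,0,0,0,-1,0,0,0,0,0,0,-1,0,0,0,0,0,0])

```text
clock: 26.32
tcp_pos: [0.5504, 0.1668, 0.0665]
tool_rot: [0.729, 0.685, -0.001, -0.0]
force: [0.5, 0.1, 0.3]
grip_width: 0.0232
grasp_force: 58.5
```

```bash
python3 lev.py 86.5 .5495 .168 .041
python3 - <<'E'
from h import *
w=cam('wrist');save(w,'w7.png');s=monitor.sense();P=cloud(w);C=(P-s['tcp_pos'])@R.from_quat(s['tool_rot']).as_matrix()
for v in range(100,232,4): print(v,P[v,256].round(4),C[v,256].round(3),w['pixels'][v,256])
c=w['pixels'][60:300,130:390];cv2.imwrite('pics/w7c.png',cv2.resize(c,None,fx=2.5,fy=2.5)[:,:,::-1])
E
```

```text
tcp [0.5504 0.1668 0.0665] q [-0.81  0.59  0.7   1.68 -0.43  1.04 -0.03] turn deg [-0.   0.  -0.1] shift now [ 0.0011 -0.0009  0.0255] shift after turn [ 0.0011 -0.001   0.0255]
100 [0.5536 0.2395 0.0042] [ 0.072 -0.002  0.063] [147 138 127]
104 [0.5534 0.2371 0.004 ] [ 0.07  -0.002  0.063] [146 139 128]
108 [0.5533 0.2346 0.0028] [ 0.067 -0.002  0.065] [145 135 125]
112 [0.5531 0.2322 0.0048] [ 0.065 -0.002  0.063] [144 138 125]
116 [0.553  0.2297 0.0055] [ 0.062 -0.002  0.062] [144 137 126]
120 [0.5529 0.2281 0.0182] [ 0.061 -0.002  0.049] [80 80 76]
124 [0.5528 0.2259 0.0203] [ 0.059 -0.002  0.047] [85 86 81]
128 [0.5527 0.2236 0.0209] [ 0.056 -0.002  0.046] [85 85 81]
132 [0.5523 0.2194 0.0046] [ 0.052 -0.002  0.063] [108 104  95]
136 [0.5522 0.2167 0.004 ] [ 0.049 -0.002  0.063] [144 137 127]
140 [0.552  0.2142 0.0043] [ 0.047 -0.002  0.063] [145 138 125]
144 [0.5518 0.2115 0.0042] [ 0.044 -0.002  0.063] [141 134 122]
148 [0.5517 0.2087 0.0036] [ 0.041 -0.002  0.064] [141 133 122]
152 [0.5515 0.2062 0.0046] [ 0.039 -0.002  0.063] [143 134 124]
156 [0.5513 0.2033 0.0037] [ 0.036 
[... 468 characters left out ...]
4]
188 [0.5502 0.1856 0.0198] [ 0.018 -0.002  0.048] [83 82 80]
192 [0.5501 0.1832 0.0207] [ 0.016 -0.002  0.047] [84 84 81]
196 [0.5496 0.1753 0.005 ] [ 0.008 -0.002  0.062] [140 134 122]
200 [0.5493 0.1716 0.0027] [ 0.004 -0.002  0.065] [142 131 124]
204 [0.5492 0.169  0.0038] [ 0.002 -0.002  0.064] [144 136 126]
208 [0.5499 0.1785 0.0376] [ 0.011 -0.002  0.03 ] [178 170 160]
212 [0.5499 0.1784 0.0441] [ 0.011 -0.002  0.023] [183 179 166]
216 [0.5499 0.1787 0.0511] [ 0.011 -0.002  0.016] [184 175 165]
220 [0.55   0.1791 0.0578] [ 0.012 -0.002  0.01 ] [183 176 165]
224 [0.55   0.1788 0.0625] [ 0.012 -0.002  0.005] [181 174 162]
228 [0.55   0.1791 0.0681] [ 0.012 -0.002 -0.001] [179 170 162]
```

View pics/w7c.png

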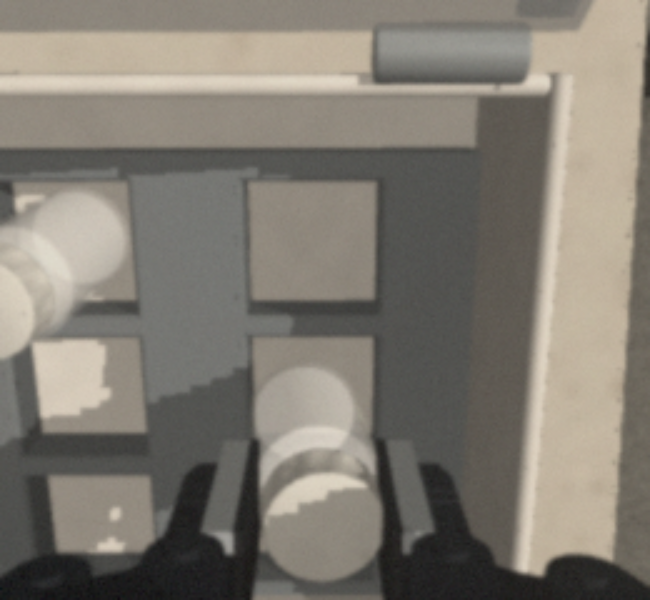

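The held vial's base is at crop (303,410) over the middle-right pocket, which spans crop x 250–375. It is centred to within 2 mm, so I'm lowering it.

>>> arm_command(increments=[-1,0,0.0015,0,0,0,0,-1,0,0,0.008,0,0,0,-1,0,0,0.008,0,0,0,-1,0,0,0.007,0,0,0,-1,0,0,0,0,0,0,-1,0,0,0,0,0,0])

```text
clock: 26.87
tcp_pos: [0.5509, 0.1679, 0.0426]
tool_rot: [0.728, 0.685, -0.001, -0.001]
force: [-0.6, -0.4, 0.4]
grip_width: 0.0231
grasp_force: 58.4
```

>>> arm_command(increments=[0,0,0,0.002,0,0,0,0,0,0,0,0,0,0,0,0,0,0,0,0,0,0,0,0,0,0,0,0,0,0,0,-0.02,0,0,0,0,0,0,-0.03,0,0,0,0,0,0,-0.03,0,0,0,0,0,0,-0.01,0,0,0])

```text
clock: 27.53
tcp_pos: [0.5545, 0.168, 0.136]
tool_rot: [0.728, 0.685, 0.003, 0.002]
force: [0.9, 0.3, 0.1]
grip_width: 0.0431
grasp_force: 0.0
```

```bash
python3 chk.py;python3 lev.py 90 .567 -.184 .13;  python3 - <<'E'
from h import *
b=cam('side');P=cloud(b)
k=((P[...,2]>.012)&(P[...,2]<.03)&(P[...,1]<.0)&(P[...,1]>-.26)&(P[...,0]>.4)&(P[...,0]<.66)).astype(np.uint8)
c,l,st,_=cv2.connectedComponentsWithStats(k)
for i in range(1,c):
    if st[i,4]>150:print(st[i],cv2.minAreaRect((P[l==i][:,:2]*1000).astype(np.float32)))
k=(P[...,2]>.055)&(P[...,2]<.068)&(P[...,1]<-.1)&(P[...,1]>-.26)&(P[...,0]>.4)&(P[...,0]<.66);print(P[k].mean(0))
E
```

```text
[0.55497409 0.16826851 0.13647757] 0.04281277408441556
[141 141  35  33 902] [0.4857488  0.20587314 0.0608382 ] [0.49638775 0.21670973 0.06471733] [0.47293503 0.19424557 0.05210647]
[236 187  30  32 778] [0.54942569 0.16753149 0.06110265] [0.56056771 0.17773908 0.06432072] [0.53832742 0.15493354 0.05207606]
[-0.3508  0.0335 -0.0145]
tcp [0.555  0.1683 0.1365] q [-0.84  0.51  0.74  1.6  -0.37  1.17 -0.08] turn deg [ 0.5 -0.2 -3.5] shift now [-0.3509  0.0333  0.0055] shift after turn [-0.3523  0.012   0.0065]
[281 218  52  24 608] ((542.6410522460938, -52.255828857421875), (127.3017807006836, 51.86518859863281), 5.332292079925537)
[289 258  58  26 724] ((527.3247680664062, -189.94509887695312), (126.99878692626953, 49.77558517456055), 3.7454726696014404)
[ 0.5666443  -0.18554175  0.06188643]
```

>>> arm_command(increments=[0.1,-0.025,0.004,0,0,0,0,0.1,-0.038,0.004,0,0,0,0,0.1,-0.038,0.004,0,0,0,0,0.1,-0.038,0.004,0,0,0,0,0.1,-0.038,0.004,0,0,0,0,0.1,-0.038,0.004,0,0,0,0,0.1,-0.038,0.004,0,0,0,0,0.1,-0.038,0.003,0,0,0,0])

```text
clock: 28.3
tcp_pos: [0.5636, -0.1254, 0.1293]
tool_rot: [0.728, 0.685, -0.001, -0.002]
force: [0.7, 0.7, 0.2]
grip_width: 0.047
grasp_force: 0.0
```

>>> arm_command(increments=[0.1,-0.03,0.002,0,0,0,0,0.1,-0.02,0,0,0,0,0,0.1,-0.01,0,0,0,0,0,0.1,0,0,0,0,0,0,0.1,0,0,0,0,0,0])

```text
clock: 28.72
tcp_pos: [0.5628, -0.183, 0.1301]
tool_rot: [0.728, 0.685, -0.0, -0.002]
force: [0.4, 0.3, -0.5]
grip_width: 0.0467
grasp_force: 0.0
```

```bash
python3 - <<'E'
from h import *
w=cam('wrist');P=cloud(w);s=monitor.sense();print(s['tcp_pos'])
Q=P[(P[...,2]>.025)&(P[...,2]<.075)&(P[...,1]<-.15)&(P[...,1]>-.22)&(P[...,0]>.54)&(P[...,0]<.60)]
for z in(.03,.035,.04,.045,.05,.055,.06):
    q=Q[(Q[:,2]>z)&(Q[:,2]<z+.005)]
    if len(q): print(z,len(q),q.min(0).round(4),q.max(0).round(4))
E
python3 lev.py 86.5 .567 -.185 .03
```

```text
[ 0.56339602 -0.18162175  0.13020992]
0.03 36 [ 0.5544 -0.1837  0.03  ] [ 0.5786 -0.1748  0.0349]
0.035 34 [ 0.5556 -0.1811  0.0351] [ 0.5782 -0.1744  0.0399]
0.04 40 [ 0.5548 -0.1864  0.04  ] [ 0.5806 -0.1738  0.0449]
0.045 174 [ 0.5539 -0.1943  0.0451] [ 0.5806 -0.1739  0.0497]
0.05 40 [ 0.5556 -0.1864  0.05  ] [ 0.5786 -0.1747  0.055 ]
0.055 62 [ 0.5568 -0.1847  0.0552] [ 0.5782 -0.1742  0.06  ]
0.06 683 [ 0.5566 -0.1966  0.06  ] [ 0.5789 -0.1745  0.0646]
tcp [ 0.5634 -0.1816  0.1302] q [-0.23  0.56  0.77  1.56 -0.41  1.19  0.56] turn deg [-0.1 -0.1  0.2] shift now [-0.0034  0.004   0.1002] shift after turn [-0.0032  0.0038  0.1002]
```

>>> arm_command(increments=[0.1,-0.005,0.004,0,0,0,0,0.1,0,0,0.035,0,0,0,0.1,0,0,0.033,0,0,0,0.1,0,0,0.02,0,0,0,0.1,0,0,0.011,0,0,0,0.1,0,0,0,0,0,0,-1,0,0,0,0,0,0,-1,0,0,0,0,0,0])

```text
clock: 29.43
tcp_pos: [0.5685, -0.1899, 0.0341]
tool_rot: [0.728, 0.686, 0.0, 0.001]
force: [-0.2, 0.4, 4.8]
grip_width: 0.0243
grasp_force: 58.7
```

>>> arm_command(increments=[-1,0,0,0,0,0,0,-1,0,0,0,0,0,0,-1,0,0,-0.02,0,0,0,-1,0,0,-0.03,0,0,0,-1,0,0,-0.035,0,0,0,-1,0,0,-0.025,0,0,0,-1,0,0,0,0,0,0])

```text
clock: 30.02
tcp_pos: [0.5709, -0.1923, 0.1497]
tool_rot: [0.728, 0.685, 0.003, 0.006]
force: [1.0, -1.0, 0.2]
grip_width: 0.0241
grasp_force: 59.0
```

```bash
python3 hold.py;python3 lev.py 86.5 .547 .126 .14
```

```text
[ 0.5694 -0.1913  0.1467] 0.024292067828286638 [-0.5 -0.1 -0.1]
-0.05 127 [-0.01  -0.016 -0.05 ] [ 0.011 -0.013 -0.045]
-0.045 500 [-0.014 -0.016 -0.045] [ 0.01   0.014 -0.04 ]
-0.04 239 [-0.014 -0.016 -0.04 ] [ 0.01   0.014 -0.035]
-0.035 1568 [-0.013 -0.016 -0.035] [ 0.015  0.014 -0.03 ]
-0.03 950 [-0.013 -0.016 -0.03 ] [ 0.015  0.014 -0.025]
-0.025 375 [-0.013 -0.016 -0.025] [ 0.014  0.014 -0.02 ]
-0.02 456 [-0.013 -0.016 -0.02 ] [ 0.015  0.014 -0.015]
-0.015 296 [-0.013 -0.016 -0.015] [ 0.015  0.014 -0.01 ]
-0.01 182 [ 0.007 -0.016 -0.01 ] [ 0.015  0.014 -0.005]
-0.005 139 [ 0.005 -0.011 -0.005] [ 0.014  0.013 -0.   ]
-0.0 121 [ 0.004 -0.012  0.   ] [0.014 0.013 0.005]
0.005 113 [ 0.004 -0.012  0.005] [0.013 0.013 0.01 ]
0.01 98 [ 0.002 -0.013  0.01 ] [0.013 0.013 0.015]
0.015 71 [ 0.002 -0.013  0.015] [0.012 0.012 0.02 ]
0.02 87 [ 0.002 -0.013  0.02 ] [0.011 0.012 0.025]
0.025 19 [ 0.005 -0.011  0.025] [0.011 0.007 0.027]
tcp [ 0.5694 -0.1913  0.1467] q [-0.22  0.56  0.78  1.52 -0.41  1.22  0.56] turn deg [0.4 0.1 0. ] shift now [ 0.3154 -0.0417  0.0057] shift after turn [ 0.3154 -0.0417  0.0067]
```

>>> arm_command(increments=[-1,0.02,-0.003,0,0,0,0,-1,0.033,-0.005,0,0,0,0,-1,0.035,-0.005,0,0,0,0,-1,0.035,-0.005,0,0,0,0,-1,0.035,-0.005,0,0,0,0,-1,0.035,-0.005,0,0,0,0,-1,0.035,-0.005,0,0,0,0,-1,0.035,-0.005,0,0,0,0])

```text
clock: 30.73
tcp_pos: [0.5436, 0.077, 0.1414]
tool_rot: [0.728, 0.685, -0.001, -0.001]
force: [0.1, -0.3, -0.5]
grip_width: 0.024
grasp_force: 59.0
```

>>> arm_command(increments=[-1,0.025,-0.003,0,0,0,0,-1,0.02,0,0,0,0,0,-1,0.01,0,0,0,0,0,-1,0,0,0,0,0,0,-1,0,0,0,0,0,0,-1,0,0,0,0,0,0])

```text
clock: 31.23
tcp_pos: [0.5453, 0.1275, 0.1422]
tool_rot: [0.729, 0.684, -0.001, 0.0]
force: [-0.4, -0.7, 0.2]
grip_width: 0.0241
grasp_force: 59.0
```

```bash
python3 lev.py 86.5 .547 .1285 .06
```

```text
tcp [0.5453 0.1275 0.1422] q [-0.8   0.48  0.76  1.64 -0.35  1.17 -0.03] turn deg [-0.1  0.1 -0.2] shift now [0.0013 0.0017 0.0822] shift after turn [0.0011 0.0016 0.0822]
```

>>> arm_command(increments=[-1,0.001,0.0015,0,0,0,0,-1,0,0,0.025,0,0,0,-1,0,0,0.025,0,0,0,-1,0,0,0.02,0,0,0,-1,0,0,0.012,0,0,0,-1,0,0,0,0,0,0,-1,0,0,0,0,0,0])

```text
clock: 31.82
tcp_pos: [0.5469, 0.1301, 0.0603]
tool_rot: [0.729, 0.685, -0.001, -0.0]
force: [0.0, -0.2, 0.0]
grip_width: 0.0239
grasp_force: 59.0
```

```bash
python3 lev.py 86.5 .547 .1285 .034
python3 - <<'E'
from h import *
w=cam('wrist');save(w,'w8.png');s=monitor.sense();P=cloud(w);C=(P-s['tcp_pos'])@R.from_quat(s['tool_rot']).as_matrix()
u=256
for v in range(176,250,3): print(v,P[v,u].round(4),P[v,235].round(4),C[v,u].round(3),w['pixels'][v,u])
for v in (200,208,216):
  r=w['pixels'][v,215:300].mean(1).astype(int); print(v,r[::2])
print([ray(w,u,205,.02)[0].round(4) for u in (215,235,255,275,295)])
E
```

```text
tcp [0.5469 0.1301 0.0603] q [-0.76  0.57  0.7   1.72 -0.43  1.01  0.03] turn deg [-0.1  0.  -0.1] shift now [-0.0015  0.0002  0.0263] shift after turn [-0.0016  0.0002  0.0263]
176 [0.5482 0.1692 0.0624] [0.5332 0.1555 0.0054] [ 0.039 -0.002 -0.001] [213 205 188]
179 [0.5481 0.1678 0.0627] [0.5329 0.1532 0.0044] [ 0.037 -0.002 -0.001] [214 202 187]
182 [0.548  0.1663 0.0624] [0.5327 0.151  0.0039] [ 0.036 -0.002 -0.001] [206 197 183]
185 [0.5479 0.1647 0.0622] [0.5325 0.1489 0.0041] [ 0.034 -0.002 -0.001] [206 195 179]
188 [0.5478 0.1632 0.0621] [0.5328 0.1482 0.0086] [ 0.033 -0.002 -0.001] [203 194 180]
191 [0.5477 0.1616 0.0616] [0.5331 0.1478 0.0143] [ 0.031 -0.002 -0.   ] [197 189 176]
194 [0.5476 0.1602 0.0622] [0.5335 0.1475 0.0196] [ 0.03  -0.002 -0.001] [195 187 172]
197 [0.5475 0.1585 0.0614] [0.5333 0.1455 0.0196] [ 0.028 -0.002 -0.   ] [199 187 173]
200 [0.5474 0.1571 0.0621] [0.5333 0.1439 0.0208] [ 0.027 -0.002 -0.001] [193 185 168]
203 [0.5459 0.1355 0.0049] [0.5315 0.1362 0.0043] [ 0.005 -0.002  0.056] [155 148 135]
206 [0.5457 0.1329 0.0038] [0.5313 0.1341 0.0046] [ 
[... 1193 characters left out ...]
[0.5367 0.1393 0.0763] [ 0.014 -0.002 -0.025] [218 209 192]
200 [ 85  82  84  84  83  92  88  91 102 113 113 115 114 115 115 116 114 109
 125 165 181 183 185 187 186 190 194 193 193 196 198 193 156 110  84  85
  85  85  88  87  86  83  80]
208 [116 116 118 118 119 117 117 115  96 134 139 140 139 138 138 135 138 137
 135 137 136 137 136 136 141 138 138 137 135 138 138 138 136 111  72  83
  85  86  86  82  85  86  81]
216 [ 84  81  85  82  85  85  83  78  67 127 138 134 131 135 122 110 108 107
 109 114 120 122 118 118 128 140 149 157 156 146 138 137 137 108  71  80
  83  84  83  85  83  81  83]
[np.float64(0.5203), np.float64(0.5329), np.float64(0.5456), np.float64(0.5582), np.float64(0.5708)]
```

>>> arm_command(increments=[-1,-0.0025,0,0,0,0,0,-1,0,0,0.008,0,0,0,-1,0,0,0.008,0,0,0,-1,0,0,0.008,0,0,0,-1,0,0,0.001,0,0,0,-1,0,0,0,0,0,0])

```text
clock: 32.37
tcp_pos: [0.546, 0.1285, 0.0346]
tool_rot: [0.728, 0.685, -0.001, -0.001]
force: [0.2, -1.2, -0.8]
grip_width: 0.0241
grasp_force: 59.0
```

>>> arm_command(increments=[0,0,0,0.001,0,0,0,0,0,0,0,0,0,0,0,0,0,0,0,0,0,0,0,0,0,0,0,0,0,0,0,-0.02,0,0,0,0,0,0,-0.03,0,0,0,0,0,0,-0.04,0,0,0,0,0,0,-0.01,0,0,0])

```text
clock: 33.03
tcp_pos: [0.5505, 0.1287, 0.1402]
tool_rot: [0.728, 0.685, 0.004, 0.002]
force: [1.1, -0.5, 1.2]
grip_width: 0.0427
grasp_force: 0.0
```

```bash
python3 chk.py; python3 lev.py 94.5 .52 -.05 .16
python3 - <<'E'
from h import *
b=cam('side');P=cloud(b)
for lo in(-.13,-.26):
    k=(P[...,2]>.014)&(P[...,2]<.03)&(P[...,1]<lo+.13)&(P[...,1]>lo)&(P[...,0]>.4)&(P[...,0]<.66);print(k.sum(),cv2.minAreaRect((P[k][:,:2]*1000).astype(np.float32)))
E
```

```text
[0.55091298 0.12881888 0.14036778] 0.04269716085523514
[139  84  36  35 997] [0.48569846 0.20513284 0.06098992] [0.49647503 0.21636594 0.06398599] [0.47324128 0.19340462 0.05262877]
[241 135  32  32 803] [0.55235568 0.16639517 0.06120483] [0.56393933 0.17698226 0.0647742 ] [0.54086782 0.15451332 0.05229095]
[235 180  30  30 722] [0.54531734 0.13313347 0.0611425 ] [0.55642903 0.14335354 0.06425357] [0.53364586 0.12178567 0.05215061]
[-0.3112  0.0351 -0.0104]
tcp [0.5509 0.1288 0.1404] q [-0.8   0.48  0.76  1.64 -0.36  1.16 -0.02] turn deg [ 0.6 -0.2 -8. ] shift now [-0.1803 -0.0198 -0.0205] shift after turn [-0.1758 -0.0448 -0.0196]
565 ((541.9476318359375, -51.745357513427734), (126.7448501586914, 50.80302047729492), 3.921795129776001)
756 ((527.3743896484375, -211.63121032714844), (128.1197509765625, 97.47822570800781), 0.6820263862609863)
```

>>> arm_command(increments=[0.9,-0.02,0,0,0,0,0,0.9,-0.035,0,0,0,0,0,0.9,-0.035,0,0,0,0,0,0.9,-0.035,0,0,0,0,0,0.9,-0.035,0,0,0,0,0,0.9,-0.02,0,0,0,0,0,0.9,0,0,0,0,0,6.8,0.9,0,0,0,0,0,6.8])

```text
clock: 33.8
tcp_pos: [0.5343, -0.0535, 0.1331]
tool_rot: [0.807, 0.59, -0.001, -0.001]
force: [-0.1, 0.9, -0.3]
grip_width: 0.081
grasp_force: 0.0
```

>>> arm_command(increments=[0.9,0,0,0,0,0,6.8,0.9,0,0,0,0,0,6.8,0.9,0,0,0,0,0,6.8,0.9,0,0,0,0,0,6.8,0.9,0,0,0,0,0,6.8,0.9,0,0,0,0,0,6.8,0.9,0,0,0,0,0,6.8,0.9,0,0,0,0,0,6.8])

```text
clock: 34.47
tcp_pos: [0.5347, -0.0506, 0.1328]
tool_rot: [0.987, 0.158, -0.002, -0.0]
force: [-0.8, -0.3, 0.0]
grip_width: 0.0811
grasp_force: 0.0
```

>>> arm_command(increments=[0.9,0,0,0,0,0,6.8,0.9,0,0,0,0,0,6.8,0.9,0,0,0,0,0,0,0.9,0,0,0,0,0,0])

```text
clock: 34.8
tcp_pos: [0.535, -0.0507, 0.1331]
tool_rot: [0.999, 0.044, -0.002, 0.0]
force: [0.0, 0.4, -0.0]
grip_width: 0.0812
grasp_force: 0.0
```

```bash
cat > car.py <<'E'
import sys
from h import *
n,x0,x1,y0,y1,z0,z1=sys.argv[1],*[float(v) for v in sys.argv[2:]]
w=cam(n);P=cloud(w)
k=((P[...,2]>z0)&(P[...,2]<z1)&(P[...,1]<y1)&(P[...,1]>y0)&(P[...,0]>x0)&(P[...,0]<x1));print(n,k.sum(),cv2.minAreaRect((P[k][:,:2]*1000).astype(np.float32)))
E
python3 lev.py 4.5 .542 -.054 .0; python3 car.py wrist .44 .64 -.1 0 .018 .03; python3 car.py side .44 .64 -.1 0 .018 .03
```

```text
tcp [ 0.535  -0.0507  0.1331] q [-0.72  0.59  1.14  1.72 -0.56  1.21 -0.92] turn deg [0.  0.2 0.6] shift now [0.0072 0.0039 0.133 ] shift after turn [0.0068 0.0038 0.1331]
wrist 3471 ((542.0008544921875, -54.84766387939453), (126.1026840209961, 46.07814025878906), 4.671959400177002)
side 458 ((542.4610595703125, -51.41815948486328), (127.73863220214844, 51.12882614135742), 4.926894187927246)
```

>>> arm_command(increments=[0.9,0.007,0.004,0,0,0,0,0.9,0,0,0.035,0,0,0,0.9,0,0,0.035,0,0,0,0.9,0,0,0.03,0,0,0,0.9,0,0,0.02,0,0,0,0.9,0,0,0.009,0,0,0,0.9,0,0,0,0,0,0,0.9,0,0,0,0,0,0])

```text
clock: 35.57
tcp_pos: [0.5438, -0.0549, 0.0059]
tool_rot: [0.999, 0.043, 0.0, 0.0]
force: [0.3, -0.3, 0.2]
grip_width: 0.0809
grasp_force: 0.0
```

```bash
python3 lev.py 4.5 .542 -.0548 .0; python3 -c "
from h import *;print(monitor.sense()['force'])"
```

```text
tcp [ 0.5438 -0.0549  0.0059] q [-0.6   0.75  0.98  1.82 -0.74  1.   -0.8 ] turn deg [ 0.  -0.   0.4] shift now [-0.0018 -0.0003  0.0059] shift after turn [-0.0018 -0.0003  0.0059]
[ 0.290054   -0.25454637  0.20397144]
```

>>> arm_command(increments=[0.9,0,0,0.005,0,0,0,0,0,0,0,0,0,0,-1,0,0,0,0,0,0,-1,0,0,0,0,0,0,-1,0,0,0,0,0,0,-1,0,0,-0.015,0,0,0,-1,0,0,-0.03,0,0,0,-1,0,0,-0.035,0,0,0], newtons=50)

```text
clock: 36.23
tcp_pos: [0.541, -0.0536, 0.0795]
tool_rot: [0.999, 0.043, -0.003, -0.0]
force: [0.1, 0.2, -0.7]
grip_width: 0.045
grasp_force: 53.1
```

```bash
python3 lev.py 2.5 .445 -.319 .09; python3 car.py scene .3 .6 -.4 -.24 .014 .024;python3 car.py side .3 .6 -.4 -.24 .014 .024; python3 car.py wrist .4 .64 -.25 -.13 .018 .03
```

```text
tcp [ 0.541  -0.0536  0.0795] q [-0.66  0.66  1.07  1.76 -0.63  1.13 -0.87] turn deg [-0.   0.3  2.4] shift now [-0.1185  0.2561 -0.0101] shift after turn [-0.1075  0.2609 -0.0105]
scene 733 ((443.7530517578125, -319.3544921875), (264.322998046875, 117.46508026123047), 2.435779571533203)
side 1251 ((445.0677490234375, -318.89471435546875), (261.8587951660156, 118.49510192871094), 2.6982805728912354)
wrist 4993 ((526.9659423828125, -193.13540649414062), (126.28507232666016, 48.08991622924805), 3.4964654445648193)
```

>>> arm_command(increments=[-1,0,0.01,-0.02,0,0,2.4,-1,-0.015,0.034,0,0,0,0,-1,-0.015,0.036,0,0,0,0,-1,-0.016,0.036,0,0,0,0,-1,-0.016,0.036,0,0,0,0,-1,-0.016,0.036,0,0,0,0,-1,-0.016,0.036,0,0,0,0,-1,-0.014,0.025,0,0,0,0])

```text
clock: 37.05
tcp_pos: [0.4439, -0.3109, 0.0995]
tool_rot: [1.0, 0.02, -0.001, 0.0]
force: [0.7, -0.4, -0.5]
grip_width: 0.0448
grasp_force: 53.2
```

>>> arm_command(increments=[-1,0,0.012,0,0,0,0,-1,0,0,0,0,0,0,-1,0,0,0,0,0,0])

```text
clock: 37.3
tcp_pos: [0.4463, -0.3195, 0.0993]
tool_rot: [1.0, 0.021, -0.001, -0.001]
force: [0.3, 0.0, -0.8]
grip_width: 0.0449
grasp_force: 53.1
```

```bash
python3 lev.py 2.5 .445 -.319 .01;python3 car.py wrist .3 .52 -.4 -.24 .05 .12
```

```text
tcp [ 0.4463 -0.3195  0.0993] q [-0.14  0.63  1.07  1.73 -0.6   1.16 -0.42] turn deg [-0.1  0.1 -0.1] shift now [-0.0011 -0.0003  0.0893] shift after turn [-0.0013 -0.0005  0.0893]
wrist 14113 ((447.43353271484375, -320.71966552734375), (121.43598175048828, 72.28485870361328), 2.259458541870117)
```

>>> arm_command(increments=[-1,0,0,0.03,0,0,0,-1,0,0,0.03,0,0,0,-1,0,0,0.02,0,0,0,-1,0,0,0.008,0,0,0,-1,0,0,0.005,0,0,0,-1,0,0,0,0,0,0,-1,0,0,0,0,0,0])

```text
clock: 37.93
tcp_pos: [0.448, -0.3199, 0.0082]
tool_rot: [1.0, 0.023, 0.0, 0.0]
force: [0.1, 1.0, -1.1]
grip_width: 0.0451
grasp_force: 53.2
```

>>> arm_command(increments=[-1,0,0,0.004,0,0,0,-1,0,0,0,0,0,0,0.3,0,0,0,0,0,0,0.3,0,0,0,0,0,0,0.3,0,0,0,0,0,0,0.3,0,0,-0.03,0,0,0,0.3,0,0,-0.04,0,0,0,0.9,0,0,-0.03,0,0,0])

```text
clock: 38.6
tcp_pos: [0.447, -0.3205, 0.1055]
tool_rot: [1.0, 0.022, -0.0, 0.001]
force: [0.7, -0.1, -0.2]
grip_width: 0.0662
grasp_force: 0.0
```

```bash
python3 car.py wrist .35 .54 -.352 -.285 .022 .035;python3 car.py side .35 .54 -.352 -.285 .022 .035; python3 car.py side .4 .66 -.26 -.13 .018 .03; python3 lev.py 3.8 .527 -.1925 .12
```

```text
wrist 4176 ((445.62176513671875, -321.1821594238281), (126.95045471191406, 46.16435241699219), 2.4265880584716797)
side 649 ((446.7910461425781, -318.4396057128906), (127.30255889892578, 49.280330657958984), 2.5165255069732666)
side 355 ((526.5803833007812, -211.6360321044922), (130.22341918945312, 96.76061248779297), 0.15991057455539703)
tcp [ 0.4486 -0.3218  0.1064] q [-0.14  0.62  1.08  1.72 -0.59  1.16 -0.42] turn deg [ 0.2 -0.2 -1.3] shift now [ 0.0841 -0.1257 -0.0137] shift after turn [ 0.0868 -0.1238 -0.0136]
```

>>> arm_command(increments=[0.9,0,0,-0.015,0,0,-1.3,0.9,0.02,-0.03,0,0,0,0,0.9,0.025,-0.035,0,0,0,0,0.9,0.025,-0.035,0,0,0,0,0.9,0.017,-0.024,0,0,0,0,0.9,0,0,0,0,0,0,0.9,0,0,0,0,0,0])

```text
clock: 39.33
tcp_pos: [0.5248, -0.1893, 0.1165]
tool_rot: [0.999, 0.036, -0.002, -0.001]
force: [-0.7, -0.8, 0.1]
grip_width: 0.0811
grasp_force: 0.0
```

```bash
python3 lev.py 3.8 .527 -.193 .001; python3 car.py wrist .4 .64 -.24 -.14 .018 .03;python3 car.py side .4 .64 -.24 -.14 .018 .03
```

```text
tcp [ 0.5248 -0.1893  0.1165] q [-0.41  0.63  1.08  1.68 -0.59  1.2  -0.68] turn deg [-0.1  0.2  0.4] shift now [0.0023 0.004  0.1155] shift after turn [0.002  0.0038 0.1155]
wrist 3981 ((526.6444702148438, -193.169189453125), (126.394775390625, 46.121280670166016), 3.560209035873413)
side 582 ((527.4723510742188, -189.3358917236328), (127.64579772949219, 50.412010192871094), 3.7957613468170166)
```

>>> arm_command(increments=[0.9,0.002,0.004,0,0,0,0,0.9,0,0,0.035,0,0,0,0.9,0,0,0.035,0,0,0,0.9,0,0,0.025,0,0,0,0.9,0,0,0.015,0,0,0,0.9,0,0,0.005,0,0,0,0.9,0,0,0,0,0,0])

```text
clock: 40.02
tcp_pos: [0.5247, -0.1978, 0.0022]
tool_rot: [0.999, 0.032, -0.002, -0.0]
force: [-0.3, 0.0, 0.3]
grip_width: 0.0811
grasp_force: 0.0
```

>>> arm_command(increments=[0.9,0.002,-0.003,0,0,0,0,0,0,0,0,0,0,0,-1,0,0,0,0,0,0,-1,0,0,0,0,0,0,-1,0,0,0,0,0,0,-1,0,0,-0.015,0,0,0,-1,0,0,-0.03,0,0,0,-1,0,0,-0.035,0,0,0])

```text
clock: 40.68
tcp_pos: [0.5263, -0.1922, 0.0831]
tool_rot: [0.999, 0.033, -0.003, -0.001]
force: [0.6, 0.1, -1.5]
grip_width: 0.045
grasp_force: 53.1
```

```bash
python3 lev.py 2.5 .446 -.3205 .11; python3 car.py wrist .42 .62 -.24 -.14 .06 .13;python3 car.py wrist .35 .54 -.352 -.285 .022 .035
```

```text
tcp [ 0.5263 -0.1922  0.0831] q [-0.38  0.67  1.05  1.71 -0.63  1.15 -0.65] turn deg [-0.1  0.3  1.3] shift now [-0.0888  0.1226 -0.0267] shift after turn [-0.0858  0.1247 -0.0269]
wrist 25941 ((529.0494384765625, -195.01031494140625), (126.66038513183594, 83.2325668334961), 26.163923263549805)
wrist 2055 ((445.9410095214844, -321.083740234375), (127.8523941040039, 47.104557037353516), 2.570639133453369)
```

>>> arm_command(increments=[-1,0,0,-0.03,0,0,1.3,-1,-0.015,0.02,0,0,0,0,-1,-0.025,0.035,0,0,0,0,-1,-0.025,0.035,0,0,0,0,-1,-0.015,0.025,0,0,0,0,-1,-0.006,0.01,0,0,0,0,-1,0,0,0,0,0,0,-1,0,0,0,0,0,0])

```text
clock: 41.45
tcp_pos: [0.4493, -0.3193, 0.1134]
tool_rot: [1.0, 0.021, -0.0, -0.001]
force: [-0.1, 0.5, -1.8]
grip_width: 0.0448
grasp_force: 53.1
```

```bash
python3 lev.py 2.5 .446 -.3205 .028
```

```text
tcp [ 0.4493 -0.3193  0.1134] q [-0.14  0.62  1.08  1.71 -0.58  1.18 -0.44] turn deg [-0.1  0.  -0. ] shift now [-0.0034  0.0012  0.0854] shift after turn [-0.0034  0.001   0.0854]
```

>>> arm_command(increments=[-1,-0.003,0.001,0.02,0,0,0,-1,0,0,0.03,0,0,0,-1,0,0,0.02,0,0,0,-1,0,0,0.008,0,0,0,-1,0,0,0.004,0,0,0,-1,0,0,0,0,0,0,-1,0,0,0,0,0,0])

```text
clock: 42.03
tcp_pos: [0.4479, -0.3203, 0.0321]
tool_rot: [1.0, 0.023, 0.0, 0.0]
force: [0.5, -0.2, -0.1]
grip_width: 0.0452
grasp_force: 53.1
```

>>> arm_command(increments=[-1,-0.001,0,0.003,0,0,0,-1,0,0,0,0,0,0,0.2,0,0,0,0,0,0,0.2,0,0,0,0,0,0,0.2,0,0,0,0,0,0,0.2,0,0,-0.02,0,0,0,0.2,0,0,-0.04,0,0,0,0.2,0,0,-0.04,0,0,0])

```text
clock: 42.7
tcp_pos: [0.4442, -0.3199, 0.1281]
tool_rot: [1.0, 0.022, -0.002, -0.001]
force: [1.0, -0.3, 0.4]
grip_width: 0.0512
grasp_force: 0.0
```

```bash
python3 car.py wrist .35 .54 -.37 -.26 .044 .062;python3 car.py side .35 .54 -.37 -.26 .044 .062; python3 lev.py -3.5 .5315 .347 .3
python3 - <<'E'
from h import *
b=cam('side');P=cloud(b)
k=(P[...,0]>.46)&(P[...,0]<.61)&(P[...,1]>.3)&(P[...,1]<.4)&(P[...,2]>.21)&(P[...,2]<.26);Q=P[k];print(len(Q),Q.mean(0),Q.min(0),Q.max(0))
a=cam('scene');P=cloud(a)
k=(P[...,0]>.46)&(P[...,0]<.61)&(P[...,1]>.3)&(P[...,1]<.4)&(P[...,2]>.21)&(P[...,2]<.26);Q=P[k];print(len(Q),Q.mean(0),Q.min(0),Q.max(0))
E
```

```text
wrist 4401 ((445.073974609375, -322.06134033203125), (126.46940612792969, 46.259403228759766), 2.489877700805664)
side 758 ((445.69439697265625, -319.0049743652344), (126.71450805664062, 49.158111572265625), 2.629075765609741)
tcp [ 0.4481 -0.3253  0.1348] q [-0.15  0.59  1.1   1.69 -0.56  1.21 -0.44] turn deg [ 0.5 -0.5  6. ] shift now [ 0.1141 -0.6665 -0.1702] shift after turn [ 0.0422 -0.6761 -0.1652]
92 [0.48228133 0.36132616 0.23288576] [0.46075569 0.33968788 0.21041296] [0.50975312 0.39997494 0.24554539]
168 [0.515533   0.35342389 0.22976851] [0.46055124 0.3324639  0.21085998] [0.58516962 0.39994265 0.24265573]
```

>>> arm_command(increments=[-0.1,0,0,-0.03,0,0,6,-0.1,0,-0.02,-0.035,0,0,0,-0.1,0.002,-0.02,-0.035,0,0,0,-0.1,0.003,-0.02,-0.035,0,0,0,-0.1,0.003,-0.025,-0.025,0,0,0,-0.1,0.003,-0.035,-0.01,0,0,0,-0.1,0.003,-0.04,0,0,0,0,-0.1,0.003,-0.04,0,0,0,0])

```text
clock: 43.57
tcp_pos: [0.4744, -0.1209, 0.2979]
tool_rot: [1.0, -0.031, -0.001, -0.0]
force: [0.3, -0.1, 0.2]
grip_width: 0.0386
grasp_force: 0.0
```

>>> arm_command(increments=[-0.1,0.003,-0.04,0,0,0,0,-0.1,0.003,-0.04,0,0,0,0,-0.1,0.003,-0.04,0,0,0,0,-0.1,0.003,-0.04,0,0,0,0,-0.1,0.003,-0.04,0,0,0,0,-0.1,0.003,-0.04,0,0,0,0,-0.1,0.003,-0.04,0,0,0,0,-0.1,0.003,-0.04,0,0,0,0])

```text
clock: 44.23
tcp_pos: [0.5169, 0.1981, 0.2964]
tool_rot: [1.0, -0.03, -0.002, 0.0]
force: [0.1, -0.5, -0.0]
grip_width: 0.0384
grasp_force: 0.0
```

```bash
python3 lev.py -3.5 .534 .352 .3
```

```text
tcp [0.5169 0.1981 0.2964] q [-1.15  0.47  1.16  1.4  -0.43  1.55 -1.66] turn deg [0.  0.2 0.1] shift now [ 0.0079 -0.1546 -0.0037] shift after turn [ 0.0077 -0.1546 -0.0036]
```

>>> arm_command(increments=[-0.1,0.002,-0.035,0,0,0,0,-0.1,0.002,-0.04,0,0,0,0,-0.1,0.002,-0.04,0,0,0,0,-0.1,0.002,-0.03,0,0,0,0,-0.1,0,-0.01,0,0,0,0,-0.1,0,0,0,0,0,0,-0.1,0,0,0,0,0,0])

```text
clock: 44.82
tcp_pos: [0.535, 0.3489, 0.2966]
tool_rot: [1.0, -0.031, -0.001, 0.002]
force: [0.3, -1.0, -0.1]
grip_width: 0.0384
grasp_force: 0.0
```

```bash
python3 lev.py -3.5 .534 .352 .213
python3 - <<'E'
from h import *
w=cam('wrist');P=cloud(w);s=monitor.sense();C=(P-s['tcp_pos'])@R.from_quat(s['tool_rot']).as_matrix()
k=(P[...,0]>.46)&(P[...,0]<.61)&(P[...,1]>.3)&(P[...,1]<.4)&(P[...,2]>.22)&(P[...,2]<.25);Q=P[k];print(len(Q))
for x in np.arange(.47,.6,.02):
    q=Q[abs(Q[:,0]-x)<.01]
    if len(q)>5: print(round(x,2),len(q),q.mean(0).round(4),q.min(0).round(3),q.max(0).round(3))
c=w['pixels'];save(w,'w9.png')
E
```

```text
tcp [0.535  0.3489 0.2966] q [-1.15  0.65  1.07  1.12 -0.56  1.66 -1.86] turn deg [ 0.2  0.2 -0. ] shift now [-0.001  -0.0033  0.0836] shift after turn [-0.0012 -0.0031  0.0836]
2268
0.47 177 [0.4754 0.3501 0.2316] [0.47  0.343 0.22 ] [0.48  0.357 0.238]
0.49 309 [0.4904 0.3518 0.2351] [0.48  0.346 0.23 ] [0.5   0.357 0.237]
0.51 339 [0.5099 0.3504 0.2349] [0.5   0.345 0.231] [0.52  0.356 0.237]
0.53 370 [0.53   0.3491 0.2351] [0.52  0.344 0.231] [0.54  0.354 0.238]
0.55 385 [0.5502 0.3479 0.2351] [0.54  0.343 0.232] [0.56  0.353 0.238]
0.57 442 [0.5702 0.3468 0.2349] [0.56  0.338 0.221] [0.58  0.352 0.238]
0.59 246 [0.5838 0.3439 0.2317] [0.58  0.336 0.22 ] [0.588 0.351 0.237]
```

>>> arm_command(increments=[-0.1,0,0,0.025,0,0,0,-0.1,0,0,0.025,0,0,0,-0.1,0,0,0.02,0,0,0,-0.1,0,0,0.012,0,0,0,-0.1,0,0,0,0,0,0,-1,0,0,0,0,0,0,-1,0,0,0,0,0,0,-1,0,0,0,0,0,0], newtons=40)

```text
clock: 45.53
tcp_pos: [0.5364, 0.3496, 0.2183]
tool_rot: [1.0, -0.03, 0.001, -0.001]
force: [0.8, 0.5, 0.8]
grip_width: 0.0081
grasp_force: 38.9
```

>>> arm_command(increments=[-1,0,0,0,0,0,0,-1,0,0,0,0,0,0])

```text
clock: 45.7
tcp_pos: [0.5364, 0.3502, 0.2179]
tool_rot: [1.0, -0.03, 0.001, -0.001]
force: [0.7, -0.4, 2.0]
grip_width: 0.0086
grasp_force: 39.1
```

```bash
python3 -c "
import numpy as np
t=np.linspace(2.115,0,41);c=np.round(189*np.cos(t));s=np.round(189*np.sin(t))
for i in range(40): print('%d,%d'%(c[i+1]-c[i], -(s[i+1]-s[i])), end=' | ' if i%8<7 else '  ->y%.3f z%.3f th%.2f\n'%(.2505-.189*np.cos(t[i+1]),.0555+.189*np.sin(t[i+1]),t[i+1]))
"
```

```text
9,-5 | 9,-4 | 9,-4 | 9,-4 | 10,-3 | 9,-2 | 10,-2 | 10,-2  ->y0.273 z0.243 th1.69
10,-1 | 10,0 | 10,0 | 10,1 | 10,1 | 10,2 | 10,2 | 9,3  ->y0.194 z0.236 th1.27
10,3 | 9,3 | 9,5 | 9,4 | 8,5 | 9,6 | 8,6 | 7,7  ->y0.125 z0.197 th0.85
8,6 | 7,8 | 6,7 | 6,8 | 6,8 | 5,9 | 5,8 | 4,9  ->y0.078 z0.133 th0.42
4,10 | 4,9 | 2,10 | 3,9 | 2,10 | 1,10 | 1,10 | 0,10  ->y0.061 z0.056 th0.00
```

>>> arm_command(increments=[-1,0,0.009,-0.005,0,0,0,-1,0,0.009,-0.004,0,0,0,-1,0,0.009,-0.004,0,0,0,-1,0,0.009,-0.004,0,0,0,-1,0,0.01,-0.003,0,0,0,-1,0,0.009,-0.002,0,0,0,-1,0,0.01,-0.002,0,0,0,-1,0,0.01,-0.002,0,0,0])

```text
clock: 46.37
tcp_pos: [0.5316, 0.2739, 0.244]
tool_rot: [1.0, -0.03, 0.001, -0.001]
force: [4.4, 0.2, -3.8]
grip_width: 0.0081
grasp_force: 40.5
```

>>> arm_command(increments=[-1,0,0.01,-0.001,0,0,0,-1,0,0.01,0,0,0,0,-1,0,0.01,0,0,0,0,-1,0,0.01,0.001,0,0,0,-1,0,0.01,0.001,0,0,0,-1,0,0.01,0.002,0,0,0,-1,0,0.01,0.002,0,0,0,-1,0,0.009,0.003,0,0,0])

```text
clock: 47.03
tcp_pos: [0.5267, 0.1939, 0.2344]
tool_rot: [1.0, -0.031, 0.001, 0.001]
force: [4.9, -0.5, 5.1]
grip_width: 0.0084
grasp_force: 43.1
```

On track.

>>> arm_command(increments=[-1,0,0.01,0.003,0,0,0,-1,0,0.009,0.003,0,0,0,-1,0,0.009,0.005,0,0,0,-1,0,0.009,0.004,0,0,0,-1,0,0.008,0.005,0,0,0,-1,0,0.009,0.006,0,0,0,-1,0,0.008,0.006,0,0,0,-1,0,0.007,0.007,0,0,0])

```text
clock: 47.7
tcp_pos: [0.5219, 0.1247, 0.1949]
tool_rot: [1.0, -0.031, 0.0, 0.001]
force: [3.8, -3.5, 4.0]
grip_width: 0.0079
grasp_force: 42.8
```

>>> arm_command(increments=[-1,0,0.008,0.006,0,0,0,-1,0,0.007,0.008,0,0,0,-1,0,0.006,0.007,0,0,0,-1,0,0.006,0.008,0,0,0,-1,0,0.006,0.008,0,0,0,-1,0,0.005,0.009,0,0,0,-1,0,0.005,0.008,0,0,0,-1,0,0.004,0.009,0,0,0])

```text
clock: 48.37
tcp_pos: [0.5188, 0.079, 0.1315]
tool_rot: [1.0, -0.031, -0.0, 0.001]
force: [5.9, -2.0, 0.1]
grip_width: 0.0083
grasp_force: 43.3
```

>>> arm_command(increments=[-1,0,0.004,0.01,0,0,0,-1,0,0.004,0.009,0,0,0,-1,0,0.002,0.01,0,0,0,-1,0,0.003,0.009,0,0,0,-1,0,0.002,0.01,0,0,0,-1,0,0.001,0.01,0,0,0,-1,0,0.001,0.009,0,0,0,-1,0,0,0.006,0,0,0])

```text
clock: 49.03
tcp_pos: [0.5174, 0.0623, 0.058]
tool_rot: [1.0, -0.031, -0.001, 0.001]
force: [5.5, -1.9, 1.0]
grip_width: 0.0083
grasp_force: 43.2
```

>>> arm_command(increments=[-1,0,0,0.003,0,0,0,-1,0,0,0.002,0,0,0,-1,0,0,0,0,0,0,-1,0,0,0,0,0,0])

```text
clock: 49.37
tcp_pos: [0.5173, 0.0623, 0.0534]
tool_rot: [1.0, -0.03, -0.001, 0.001]
force: [4.4, -1.9, -2.2]
grip_width: 0.0085
grasp_force: 43.4
```

>>> arm_command(increments=[-1,0,0,0.003,0,0,0,-1,0,0,0.002,0,0,0,-1,0,0,0,0,0,0])

```text
clock: 49.62
tcp_pos: [0.5173, 0.0624, 0.0494]
tool_rot: [1.0, -0.031, -0.001, 0.0]
force: [1.8, -1.7, 6.7]
grip_width: 0.0081
grasp_force: 44.2
```

Run:
```python
from h import *
for n in('side','scene'):
    b=cam(n);P=cloud(b)
    k=(P[...,0]>.47)&(P[...,0]<.57)&(P[...,2]>.05)&(P[...,2]<.11)
    for y in(.11,.14,.17,.2,.23):
        q=P[k&(abs(P[...,1]-y)<.008)];print(n,y,len(q),np.percentile(q[:,2],[10,50,90]).round(4) if len(q) else '')
```

```text
side 0.11 180 [0.0531 0.0688 0.0781]
side 0.14 59 [0.0739 0.0758 0.077 ]
side 0.17 60 [0.074  0.0765 0.0777]
side 0.2 55 [0.0753 0.0769 0.0783]
side 0.23 49 [0.0759 0.0775 0.0793]
scene 0.11 155 [0.0538 0.0673 0.0752]
scene 0.14 59 [0.0715 0.0726 0.0737]
scene 0.17 78 [0.0722 0.0733 0.0745]
scene 0.2 68 [0.0731 0.0741 0.0751]
scene 0.23 65 [0.0732 0.0744 0.0756]
```

>>> arm_command(increments=[-0.15,0,0,0,0,0,0,-0.15,0,0,0,0,0,0,-0.15,0,0,0,0,0,0,-0.15,0,0,0,0,0,0,-0.15,0,0,-0.02,0,0,0,-0.15,0,0,-0.04,0,0,0,-0.15,0,0,-0.04,0,0,0,-0.15,0,0.02,-0.04,0,0,0])

```text
clock: 50.38
tcp_pos: [0.516, 0.0496, 0.1871]
tool_rot: [1.0, -0.027, -0.002, -0.001]
force: [0.7, 0.8, -0.2]
grip_width: 0.0359
grasp_force: 0.0
```

>>> arm_command(increments=[-0.15,0,0.035,-0.02,0,0,0,-0.15,0,0.035,0,0,0,0,-0.15,0,0,0,0,0,0,-0.15,0,0,0,0,0,0])

```text
clock: 50.72
tcp_pos: [0.5115, -0.0277, 0.2069]
tool_rot: [0.999, -0.033, -0.001, -0.0]
force: [-0.0, 0.4, -1.1]
grip_width: 0.0363
grasp_force: 0.0
```

```bash
python3 car.py side .35 .54 -.37 -.26 .044 .062
python3 - <<'E'
from h import *
for n in('side','scene'):
    b=cam(n);P=cloud(b)
    k=(P[...,0]>.47)&(P[...,0]<.57)&(P[...,2]>.05)&(P[...,2]<.11)
    for y in(.06,.14,.2,.23):
        q=P[k&(abs(P[...,1]-y)<.008)];print(n,y,len(q),np.percentile(q[:,2],[10,50,90]).round(4) if len(q) else '')
b=cam('side');c=b['pixels'][100:384,180:400];cv2.imwrite('pics/fin.png',cv2.resize(c,None,fx=2,fy=2)[:,:,::-1])
E
```

```text
side 769 ((445.890625, -318.9011535644531), (126.86937713623047, 48.9283561706543), 2.6303391456604004)
side 0.06 120 [0.0701 0.0743 0.077 ]
side 0.14 95 [0.0759 0.0772 0.0787]
side 0.2 93 [0.0761 0.078  0.0797]
side 0.23 89 [0.0765 0.0782 0.0798]
scene 0.06 95 [0.0668 0.0714 0.0744]
scene 0.14 73 [0.073  0.0746 0.0755]
scene 0.2 73 [0.0735 0.0747 0.0758]
scene 0.23 63 [0.0734 0.0748 0.0759]
```

View pics/fin.png

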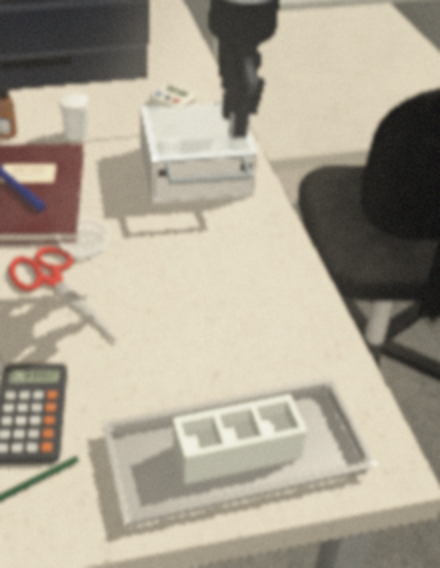

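The flap is shut, with its bar at crop (210,170). The carriers are stacked flat in the tray at (240,435), and the pot (75,115) and timer (170,95) are where they were. The arm is clear.

```bash
python3 -c "
from bench import order
print(order.job_done())"
```

```text
the job is handed in; nothing more can be done
None
```

I handed the job in at about 51 s of the 210 s allowed: both carrier vials (only two were present) stand upright in the box, the carriers are stacked flat in the tray, and the flap was held back all the way down and is shut; no verdict came back, and one vial tipped during its first placing and had to be picked up and reset.

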